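# Rotate the case stock: issue the oldest, load the fresh mouldings behind

## Robot

A 6-joint arm with a two-finger parallel gripper is mounted at the origin on the work surface. World frame = base frame: x ahead of the robot, y to its left, z up, the work surface at z = 0. Lengths are in m, angles in rad, forces in N, time in s.
With the tool pointing down it reaches from about 0.375 to 0.9 m from the base axis. Payload 3.1 kg.
Tool frame: the origin (TCP) lies at the very end of the fingers, on their centre line; the grasp point (between the pads) lies 19 mm behind it (grip_depth is the distance from the TCP to the grasp point, in m); z points along the fingers, y is the line along which they close (so a half turn about z gives the same grasp; the last joint's range is limited). The gripper opens to 85 mm and grips with 20 to 120 N. Pads are 22 mm wide; open, the fingers measure 114 mm over their backs; the gripper's body (76 mm by 85 mm) begins 54 mm behind the grasp point. The pads swing forward as they close: fully open they stand 13 mm farther back than shut.
Start: joints at [-1.335, 0.527, 1.433, -0, 1.181, -0.178], TCP at [0.252, -0.572, 0.231] pointing down, gripper open.
Joint ranges: [-3.08, 3.08], [-0.75, 2.2], [0.22, 2.44], [-1.43, 4.57], [0, 2.65], [-2.85, 2.85]. Speed limits (rad/s): [2.79, 2.79, 3.14, 3.14, 3.14, 3.14].

## Interface

Orientations are given as a unit quaternion [x, y, z, w].
In Python, from station import * gives the robot as it stands.
- The arm moves only by the tool apply_moves, never from a script. Its argument "plan" is a list of rows, each a list of 7 numbers: the shift along the tool's x, y, z in m, then the turn, a rotation vector about the tool's x, y, z in rad, then the gripper command: -1 is fully open, 1 is shut, values between are in proportion. In form: [[dx, dy, dz, wx, wy, wz, jaw], ...]. A call has 1 to 8 rows; each row shifts and turns the commanded pose from where the row before left it, along the tool's axes as they then stand; what a row does not reach is not made up. A row lasts 1/8 s, in which the tool goes at most 62.5 mm and 10.7 degrees, less where a joint would pass 70% of its speed; a pose out of reach is approached as far as the arm can. A call is refused whole if a number of a shift passes 0.0625 or a number of a turn 0.188, either way. A call with a gripper value outside its range is refused whole. The fingers move at their own pace and stop on an object; "force" is the grip in N (left out, the last holds). Time passes only in rows, so rows that do not move let the fingers close. It gives the time, the measured TCP pose, the force, the opening and the grip force at its end, in the units of the state.
- sense(): the state, without advancing time (a new reading comes with each control period).
- snapshot(name): name is "scene" or "top" or "wrist"; returns the picture (384x512x3 uint8, red, green, blue); there is no depth.
- calibration(name): a dict with "camera_matrix" (3x3 intrinsics, pixels), "k1" (the pictures are not rectified: a ray, as slopes to the right and down, at radius r is drawn at 1 + k1 r^2 times it, then the intrinsics apply), "R" (3x3) and "t" (3): a world point X has camera coordinates R X + t; the wrist camera has in their place "mount" (4x4, takes a point from camera to tool coordinates, whose origin is the TCP and whose axes are the flange's). Camera axes: x right, y down, z forward; pixel columns grow to the right and rows downward; lengths in m; the calibration is good to about 2 mm. A picture is of the moment at which its call begins: read the wrist's pose just before it. calibration takes no time and is no camera call.
- sign_off(): hands the job in; it is judged then, once.
The state is a dict: "t": time; "q": joint angles; "qd": joint speeds; "tau": joint torques, N m; "tcp_pos": TCP position; "tool_rot": TCP orientation; "force": force on the tool from outside, world axes, zero at the start; "ft_torque": the same for the moment, N m; "finger_gap": opening from 0.0 (shut) to 1.0 (fully open); "gripper_force": force on a finger pad.
Only numpy, scipy, OpenCV 4.12 (cv2) and the standard library are available. Lean on these libraries where they do the work, as an engineer would, in place of code of your own. Each camera call takes 0.05 s, during which the arm holds its last target. There are 200 camera calls.

## Task

Put the four oldest orange cases, from the front (low end) of the sloped lane, flat and open side up in the blue tray, leaving the fifth in the lane. Then stand the grey divider block upright in the lane right behind that last old case, and after that lift every new case out of the mould and load it into the lane behind the divider, open side up and lengthwise, so that everything in the lane has slid down and closed up. Leave the pliers, screwdriver and battery carton where they are.

Things in the scene. Friction and masses are not known exactly. Their poses are not given: they have to be found in the camera images.
- old1: open-topped orange moulded case, 56 mm wide (x) x 72 long (y) x 50 high (z), walls 6 mm, about 130 g, all alike; origin at the centre of its underside, z up out of the open top; grip across the 56 mm width; the oldest, lying first in the lane against the stop at the start
- old2: open-topped orange moulded case, 56 mm wide (x) x 72 long (y) x 50 high (z), walls 6 mm, about 130 g, all alike; origin at the centre of its underside, z up out of the open top; grip across the 56 mm width; the second oldest, second in the lane at the start
- old3: open-topped orange moulded case, 56 mm wide (x) x 72 long (y) x 50 high (z), walls 6 mm, about 130 g, all alike; origin at the centre of its underside, z up out of the open top; grip across the 56 mm width; the third oldest, third in the lane at the start
- old4: open-topped orange moulded case, 56 mm wide (x) x 72 long (y) x 50 high (z), walls 6 mm, about 130 g, all alike; origin at the centre of its underside, z up out of the open top; grip across the 56 mm width; the fourth oldest, fourth in the lane at the start
- old5: open-topped orange moulded case, 56 mm wide (x) x 72 long (y) x 50 high (z), walls 6 mm, about 130 g, all alike; origin at the centre of its underside, z up out of the open top; grip across the 56 mm width; the youngest of the old stock, last (highest) in the lane at the start; it stays in the lane and slides down to the stop as those in front are taken
- new1: open-topped orange moulded case, 56 mm wide (x) x 72 long (y) x 50 high (z), walls 6 mm, about 130 g, all alike; origin at the centre of its underside, z up out of the open top; grip across the 56 mm width; newly formed, in the mould's -x, -y cavity, its upper 34 mm standing out; two to four of new1-4 are there, the rest absent
- new2: open-topped orange moulded case, 56 mm wide (x) x 72 long (y) x 50 high (z), walls 6 mm, about 130 g, all alike; origin at the centre of its underside, z up out of the open top; grip across the 56 mm width; newly formed, in the mould's -x, +y cavity, its upper 34 mm standing out; two to four of new1-4 are there, the rest absent
- new3: open-topped orange moulded case, 56 mm wide (x) x 72 long (y) x 50 high (z), walls 6 mm, about 130 g, all alike; origin at the centre of its underside, z up out of the open top; grip across the 56 mm width; newly formed, in the mould's +x, -y cavity, its upper 34 mm standing out; two to four of new1-4 are there, the rest absent
- new4: open-topped orange moulded case, 56 mm wide (x) x 72 long (y) x 50 high (z), walls 6 mm, about 130 g, all alike; origin at the centre of its underside, z up out of the open top; grip across the 56 mm width; newly formed, in the mould's +x, +y cavity, its upper 34 mm standing out; two to four of new1-4 are there, the rest absent
- divider: grey plastic lot-divider block with a dark band, 56 mm wide (its x) x 44 mm thick (its y) x 50 mm high (its z), about 150 g; origin at the centre of its underside, z up; standing on the bench at the start; in the lane its 56 mm width lies across the lane, its 44 mm along it
- lane: stand of the fixed sloped lane (lane_bed), origin on the bench under its middle. Cases (72 mm each along the lane, width across it) and the divider slide down the lane by themselves until they meet the stop or the one in front, also after being set down; it stands level, so the slope is only in lane_bed's axes
- lane_bed: slick white running surface, 64 mm wide between guides 16 mm high and 6 thick, 435 long, sloping 15 degrees down to a stop 22 mm high at the low front end; open on top and at the high rear end. Origin on the surface, mid-width, at the stop's inner face, 35 mm above the bench; y runs up the slope to the rear, z normal to the surface, x across
- mould: fixed open steel mould half, block 172 mm (x) x 182 mm (y) x 34 mm high, origin at the centre of its underside; four cavities 60 mm (x) x 76 mm (y) and 16 mm deep, centred at x = -45 or +45 mm and y = -44 or +44 mm; cases sit in them with their axes parallel to the mould's, 18 mm above the bench
- tray: fixed shallow blue issue tray, 200 mm (x) x 184 mm (y) outside, 20 mm high, walls and floor 5 mm thick, origin at the centre of its underside, empty at the start: four cases fit two by two, centres about 90 mm apart in x and 80 mm in y
- pliers: bystander: yellow-handled pliers lying flat, about 170 mm long; origin near the middle, on the bench
- driver: bystander: screwdriver lying flat; origin on its underside
- battery_box: bystander: green battery carton 60 x 85 x 55 mm; origin at the centre of its underside
There are look-alikes about, which are no part of the job. What is shaped like the old2 but pink is not meant.

How it is judged:
By the outcome, as a careful person would: the job done as asked, in the order asked, and still so for the second after the job is handed in, with the robot touching nothing.
Of new1, new2, new3, new4 only 2 to 4 are there at a start; the rules pass over those that are not, and their reading is None.
At some moment in a run one of divider may be knocked a few centimetres aside while the robot is not near it.
Once in a run the grip may slacken for a moment while it holds something.
It also fails if it takes over 210 s, if anything falls off the work surface, if the arm or the gripper's body presses on something with over 40 N, if the wrist force passes 120 N, or if a joint passes its speed limit or range.

## Working session

There is one attempt and no reset: what is moved stays moved. The work goes in short steps, Python scripts to look and compute and a tool call to move; the robot and the scene stay as the last step left them, time stands still between calls to the robot, and variables do not carry over. Pictures are saved under pics/ and viewed, at most 14 in all, crops included, and the job is handed in when it is done.

Besides the shell and the picture viewer there is one more tool, called in YAML: its name, and indented under it one key for each argument. apply_moves: Moves the arm, as the interface text tells. Its arguments: {"type":"object","properties":{"plan":{"type":"array"},"force":{"type":"number"}},"required":["plan"]}

```bash
mkdir -p pics; ls; python3 - <<'E'
from station import *
import cv2
for n in("scene","top"):
    im=snapshot(n); cv2.imwrite(f"pics/{n}0.png",im[:,:,::-1]); c=calibration(n); print(n,c)
print(calibration("wrist")); s=sense(); print(s)
E
```

```text
pics
scene {'camera_matrix': array([[472.25779961,   0.        , 256.81626495],
       [  0.        , 472.25779961, 197.19332097],
       [  0.        ,   0.        ,   1.        ]]), 'k1': -0.16430772260235849, 'R': array([[-0.59713457,  0.80197774, -0.01618644],
       [ 0.60205766,  0.43476176, -0.66970799],
       [-0.53005366, -0.40965096, -0.74244812]]), 't': array([ 0.34929404, -0.3114193 ,  1.7070335 ])}
top {'camera_matrix': array([[378.56073805,   0.        , 253.11433687],
       [  0.        , 378.56073805, 185.27194085],
       [  0.        ,   0.        ,   1.        ]]), 'k1': 0.028396223514531194, 'R': array([[-0.02253419, -0.99971887,  0.0073754 ],
       [-0.99637002,  0.02185172, -0.08227571],
       [ 0.08209141, -0.00920264, -0.99658232]]), 't': array([0.0052547 , 0.62655529, 1.23574948])}
{'camera_matrix': array([[303.14093196,   0.        , 259.26774597],
       [  0.        , 303.14093196, 191.34820459],
       [  0.        ,   0.        ,   1.        ]]), 'k1': 0.019490804934797944, 'mount': array([[-4.20924145e-04, -9.54815641e-01, -2.97198442e-01,
         
[... 254 characters left out ...]
 1.00000000e+00]])}
{'t': 0.1, 'q': array([-1.33449600e+00,  5.28390779e-01,  1.43377276e+00,  1.16574281e-05,
        1.18140770e+00, -1.78500550e-01]), 'qd': array([ 0.00166786, -0.00325254, -0.00236757, -0.0010247 ,  0.0011465 ,
        0.00010317]), 'tau': array([-5.37742471e-04, -4.43304563e+01, -1.78586715e+01, -1.81016558e-04,
        3.90957110e-03,  1.32532543e-05]), 'tcp_pos': array([ 0.25175617, -0.57134833,  0.23042113]), 'tool_rot': array([ 9.78569492e-01,  2.05914473e-01, -2.31985314e-05, -9.89035575e-04]), 'force': array([ 0.37420685,  0.63183324, -0.86718673]), 'ft_torque': array([ 0.02272832, -0.01629787, -0.01486067]), 'gripper_force': 0.0, 'finger_gap': 1.0033786657538268}
```

View pics/top0.png

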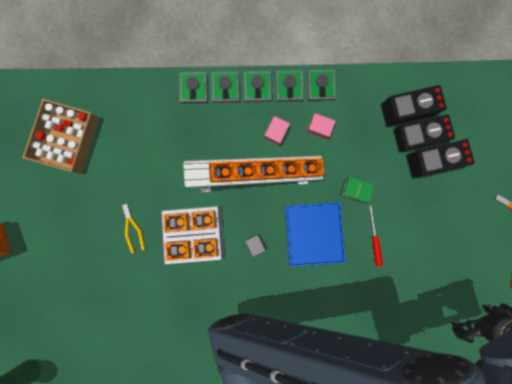

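View pics/scene0.png

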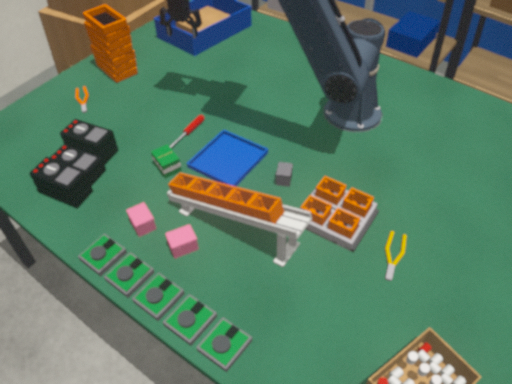

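```bash
cat > h.py <<'E'
from station import *
import numpy as np, cv2
from scipy.spatial.transform import Rotation as Ro
def ray(name,uv,s=None):
    c=calibration(name); uv=np.atleast_2d(np.float64(uv))
    p=cv2.undistortPoints(uv[:,None],c["camera_matrix"],np.array([c["k1"],0,0,0,0.]))[:,0]
    d=np.c_[p,np.ones(len(p))]
    if name=="wrist":
        R=Ro.from_quat(s["tool_rot"]).as_matrix(); M=c["mount"]
        return R@M[:3,3]+s["tcp_pos"], d@(R@M[:3,:3]).T
    return -c["R"].T@c["t"], d@c["R"]
def onz(name,uv,z,s=None):
    o,d=ray(name,uv,s); return o+d*((z-o[2])/d[:,2])[:,None]
def proj(name,X):
    c=calibration(name); r=c["R"]@np.array(X)+c["t"]; 
    return cv2.projectPoints(np.float64([X]),cv2.Rodrigues(c["R"])[0],c["t"],c["camera_matrix"],np.array([c["k1"],0,0,0,0.]))[0].ravel()
def mask(im,kind):
    h=cv2.cvtColor(im,cv2.COLOR_RGB2HSV); H,S,V=[h[...,i].astype(int) for i in range(3)]
    m={"orange":(H>=7)&(H<=20)&(S>170)&(V>60),"blue":(H>100)&(H<125)&(S>150)&(V>80),
       "white":(S<40)&(V>150),"grey":(S<50)&(V>70)&(V<190)}[kind]
    return m.astype(np.uint8)*255
def blobs(m,amin=20):
    cs,_=cv2.findContours(m,cv2.RETR_EXTERNAL,cv2.CHAIN_APPROX_NONE)
    return [c for c in cs if cv2.contourArea(c)>amin]
def down(yaw,tilt=0):   # tool pose: tool x at world angle yaw, tilted up its x by tilt
    x=np.array([np.cos(yaw)*np.cos(tilt),np.sin(yaw)*np.cos(tilt),np.sin(tilt)])
    y=np.array([np.sin(yaw),-np.cos(yaw),0]); return np.c_[x,y,np.cross(x,y)]
def go(p,R,n=None,s=None):  # print rows from the measured pose
    s=s or sense(); R0=Ro.from_quat(s["tool_rot"]).as_matrix()
    w=Ro.from_matrix(R0.T@R).as_rotvec(); d=np.array(p)-s["tcp_pos"]
    n=n or max(int(np.ceil(np.linalg.norm(d)/.055)),int(np.ceil(np.linalg.norm(w)/.17)),1)
    P=s["tcp_pos"].copy();A=R0.copy()
    for i in range(n):
        dl=np.round(A.T@(s["tcp_pos"]+d*(i+1)/n-P),3); P=P+A@dl
        dw=np.round(Ro.from_matrix(A.T@R).as_rotvec()/(n-i),3); A=A@Ro.from_rotvec(dw).as_matrix()
        print([*(dl+0).tolist(),*(dw+0).tolist()])
E
python3 - <<'E'
from h import *
im=cv2.imread("pics/top0.png")[:,:,::-1]
for k,z in(("orange",.05),("blue",.02),("white",.03),("grey",.05)):
    for c in blobs(mask(im,k),30):
        r=cv2.minAreaRect(c); M=cv2.moments(c)
        if r[0][1]<75 or r[0][1]>290: continue
        P=onz("top",cv2.boxPoints(r),z); 
        print(k,np.round(r[0],1),np.round(r[1],1),round(r[2],1),"ctr",onz("top",[r[0]],z)[0].round(3)[:2],"corners",P[:,:2].round(3).tolist())
E
```

```text
orange [177.5 250.1] [16.7 22.7] 84.8 ctr [0.421 0.239] corners [[0.445, 0.278], [0.45, 0.205], [0.397, 0.201], [0.392, 0.273]]
orange [204.9 247.9] [16.4 21.9] 84.3 ctr [0.426 0.151] corners [[0.449, 0.189], [0.455, 0.118], [0.403, 0.114], [0.397, 0.184]]
orange [  4.5 239.5] [31.  9.] 90.0 ctr [0.469 0.785] corners [[0.518, 0.8], [0.518, 0.773], [0.42, 0.769], [0.421, 0.797]]
orange [176. 222.] [16. 22.] 90.0 ctr [0.511 0.243] corners [[0.537, 0.279], [0.536, 0.208], [0.484, 0.208], [0.486, 0.279]]
orange [203. 220.] [16. 22.] 90.0 ctr [0.515 0.156] corners [[0.542, 0.192], [0.54, 0.12], [0.489, 0.121], [0.49, 0.192]]
orange [266.4 169.3] [ 18.2 113.1] 87.6 ctr [ 0.676 -0.053] corners [[0.702, 0.133], [0.71, -0.239], [0.65, -0.239], [0.642, 0.131]]
blue [314.9 233.8] [61.6 56.5] 85.6 ctr [ 0.461 -0.21 ] corners [[0.558, -0.112], [0.568, -0.3], [0.366, -0.307], [0.356, -0.121]]
white [191.5 243.1] [37.5 56.5] 84.8 ctr [0.441 0.197] corners [[0.495, 0.294], [0.508, 0.11], [0.386, 0.101], [0.375, 0.283]]
white [189.  213.3] [14.3 57. ] 80.7 ctr [0.538 0.205] corners [[0.548, 0.301], [
[... 3589 characters left out ...]
.113], [0.997, -0.139], [0.971, -0.163], [0.946, -0.137]]
grey [263.2  93.2] [19.1 36. ] 47.4 ctr [ 0.931 -0.049] corners [[0.915, 0.017], [0.996, -0.073], [0.947, -0.115], [0.867, -0.025]]
grey [225.5  86.5] [27. 29.] 0.0 ctr [0.957 0.076] corners [[0.908, 0.122], [1.007, 0.12], [1.005, 0.03], [0.907, 0.032]]
grey [199.5  92.7] [20.8 38.4] 41.6 ctr [0.937 0.163] corners [[0.913, 0.231], [1.009, 0.145], [0.961, 0.094], [0.866, 0.18]]
grey [282.8  91.5] [37.5 20.1] 46.1 ctr [ 0.936 -0.114] corners [[0.96, -0.047], [1.006, -0.097], [0.912, -0.181], [0.866, -0.131]]
grey [321.5  84.5] [29. 27.] 90.0 ctr [ 0.957 -0.244] corners [[1.007, -0.201], [1.005, -0.291], [0.906, -0.287], [0.909, -0.198]]
```

```bash
cat > geo.py <<'E'
from h import *
im=cv2.imread("pics/top0.png")[:,:,::-1]
cs=[cv2.minAreaRect(c) for c in blobs(mask(im,"orange"),30)]
L=[r for r in cs if max(r[1])>100][0]
n=np.array([0,-np.sin(.2618),np.cos(.2618)]); box=cv2.boxPoints(L)
o,d=ray("top",box); P0=np.array([.67,-.24,.083])
for _ in range(8):
    X=o+d*(((P0-o)@n)/(d@n))[:,None]
    low=X[X[:,1].argsort()[:2]].mean(0); P0=np.array([low[0],low[1],.035+.05*n[2]])
hi=X[X[:,1].argsort()[2:]].mean(0)
print("lane rim low/high mid",low.round(4),hi.round(4),"len",np.linalg.norm(hi-low),"yaw deg",np.degrees(np.arctan2(-(hi-low)[0],(hi-low)[1])))
print("lane o",(P0-.05*n).round(4))
Mc=np.array([onz("top",[r[0]],.068)[0][:2] for r in cs if r[0][1]>200 and 100<r[0][0]<250])
print("mould cases",Mc.round(4).tolist(),Mc.mean(0).round(4))
b=blobs(mask(im,"blue"),500)[0]; r=cv2.minAreaRect(b);print("tray",onz("top",[r[0]],.02)[0].round(4),onz("top",cv2.boxPoints(r),.02).round(4).tolist())
E
python3 geo.py; python3 - <<'E'
from h import *
go([.60,-.30,.28],down(1.59,0))
E
```

```text
lane rim low/high mid [ 0.6758 -0.2325  0.0833] [0.6568 0.1185 0.1774] len 0.3638933796809713 yaw deg 3.099500744911475
lane o [ 0.6758 -0.2195  0.035 ]
mould cases [[0.4224, 0.2356], [0.4273, 0.1491], [0.5111, 0.24], [0.5154, 0.1541]] [0.469  0.1947]
tray [ 0.4612 -0.2099  0.02  ] [[0.5578, -0.1115, 0.02], [0.5681, -0.3, 0.02], [0.366, -0.3068, 0.02], [0.356, -0.121, 0.02]]
[0.048, -0.012, -0.005, 0.0, 0.0, -0.131]
[0.048, -0.006, -0.006, 0.0, 0.0, -0.131]
[0.049, 0.001, -0.005, 0.0, 0.0, -0.13]
[0.049, 0.007, -0.006, 0.0, 0.0, -0.131]
[0.047, 0.013, -0.005, 0.0, 0.0, -0.13]
[0.045, 0.02, -0.006, 0.0, 0.0, -0.131]
[0.042, 0.025, -0.005, 0.0, -0.001, -0.13]
[0.039, 0.03, -0.006, 0.0, 0.0, -0.131]
[0.034, 0.035, -0.005, -0.001, -0.001, -0.13]
```

```bash
cat >> h.py <<'E'
YAW=.053; T=.2618; LO=np.array([.6758,-.2195,.035])
def lane(y,h):
    R=laneR(); return LO+R[:,0]*y-R[:,2]*h
def laneR(): return down(np.pi/2+YAW,T)
E
python3 - <<'E'
from h import *
print(lane(.036,.024)); go(lane(.036,.16),laneR())
E
```

```text
[ 0.67428694 -0.19097845  0.06749972]
[0.053, -0.014, 0.003, 0.016, 0.023, -0.12]
[0.054, -0.009, 0.005, 0.016, 0.023, -0.12]
[0.054, -0.001, 0.006, 0.016, 0.023, -0.12]
[0.054, 0.005, 0.007, 0.016, 0.023, -0.12]
[0.053, 0.012, 0.008, 0.016, 0.022, -0.12]
[0.051, 0.018, 0.009, 0.015, 0.023, -0.12]
[0.048, 0.024, 0.01, 0.016, 0.022, -0.12]
[0.045, 0.03, 0.011, 0.016, 0.023, -0.121]
[0.04, 0.036, 0.011, 0.015, 0.022, -0.12]
[0.036, 0.04, 0.011, 0.016, 0.023, -0.121]
```

apply_moves:
  plan:
    - [0.053,-0.014,0.003,0.016,0.023,-0.12,-1]
    - [0.054,-0.009,0.005,0.016,0.023,-0.12,-1]
    - [0.054,-0.001,0.006,0.016,0.023,-0.12,-1]
    - [0.054,0.005,0.007,0.016,0.023,-0.12,-1]
    - [0.053,0.012,0.008,0.016,0.022,-0.12,-1]
    - [0.051,0.018,0.009,0.015,0.023,-0.12,-1]
    - [0.048,0.024,0.01,0.016,0.022,-0.12,-1]
    - [0.045,0.03,0.011,0.016,0.023,-0.121,-1]
  force: 50

```text
t: 1.1
tcp_pos: [0.5921, -0.2941, 0.205]
tool_rot: [0.766, 0.634, 0.073, -0.078]
force: [1.5, -0.6, -0.7]
finger_gap: 0.999
gripper_force: 0.0
```

apply_moves:
  plan:
    - [0.04,0.036,0.011,0.015,0.022,-0.12,-1]
    - [0.036,0.04,0.011,0.016,0.023,-0.121,-1]
    - [0,0,0,0,0,0,-1]
    - [0,0,0,0,0,0,-1]

```text
t: 1.6
tcp_pos: [0.6759, -0.2265, 0.1986]
tool_rot: [0.682, 0.719, 0.089, -0.095]
force: [-0.2, 0.4, -0.6]
finger_gap: 1.0
gripper_force: 0.0
```

```bash
python3 - <<'E'
from h import *
s=sense(); im=snapshot("wrist"); cv2.imwrite("pics/w1.png",im[:,:,::-1])
R=Ro.from_quat(s["tool_rot"]).as_matrix(); print(s["t"],s["tcp_pos"],lane(.036,.16),Ro.from_matrix(laneR().T@R).as_rotvec())
E
```

```text
1.6 [ 0.67588976 -0.22650018  0.19861516] [ 0.67615164 -0.2261285   0.19886561] [ 0.00201492 -0.00143033  0.00025728]
```

View pics/w1.png

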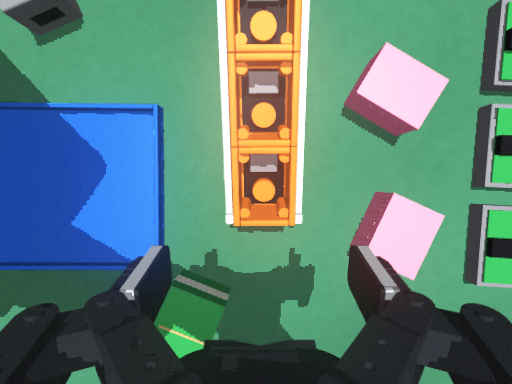

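The wrist view shows the lane upright in the image, with the first case at about cols 231–302, rows 147–225, and the tray's right edge at col 160.

```bash
cat >> h.py <<'E'
def onlane(uv,s,h=.05):
    R=laneR(); n=-R[:,2]; o,d=ray("wrist",uv,s); P=o+d*((((LO+n*h)-o)@n)/(d@n))[:,None]
    return (P-LO)@np.c_[R[:,1],R[:,0]]   # lane x (tool y dir), lane y
E
python3 - <<'E'
from h import *
s=sense(); im=cv2.imread("pics/w1.png")[:,:,::-1]; m=mask(im,"orange"); m[:, :200]=0;m[:,330:]=0
for r in range(10,224,20):
    c=np.where(m[r])[0]; print(r,onlane([[c[0],r],[c[-1]+1,r]],s).round(4).tolist())
print("front row",np.where(m[:,250:280].any(1))[0].max(),onlane([[265,np.where(m[:,250:280].any(1))[0].max()]],s))
print("seams",onlane([[265,148],[265,54]],s).round(4).tolist())
b=mask(im,"blue"); c=[c for c in blobs(b,3000)][0]; r=cv2.boundingRect(c);print(r,onz("wrist",[[160,105],[164,268]],.02,s).round(4).tolist())
E
```

```text
10 [[-0.0254, 0.1721], [0.0305, 0.1719]]
30 [[-0.0206, 0.159], [0.0304, 0.1588]]
50 [[-0.0202, 0.1454], [0.0302, 0.1452]]
70 [[-0.0199, 0.1312], [0.0253, 0.1311]]
90 [[-0.0203, 0.1165], [0.0258, 0.1164]]
110 [[-0.0199, 0.1012], [0.0263, 0.1011]]
130 [[-0.0203, 0.0853], [0.0301, 0.0852]]
150 [[-0.0249, 0.0687], [0.0298, 0.0686]]
170 [[-0.0246, 0.0515], [0.0304, 0.0514]]
190 [[-0.0242, 0.0335], [0.0302, 0.0334]]
210 [[-0.0247, 0.0147], [0.0308, 0.0147]]
front row 225 [[0.00400246 0.00011024]]
seams [[0.0037, 0.0704], [0.0035, 0.1426]]
(0, 102, 164, 169) [[0.5598, -0.1152, 0.02], [0.5712, -0.2961, 0.02]]
```

apply_moves:
  plan:
    - [0,0.003,0.05,0,0,0,-1]
    - [0,0,0.05,0,0,0,-1]
    - [0,0,0.032,0,0,0,-1]
    - [0,0,0.01,0,0,0,-1]
    - [0,0,0,0,0,0,1]
    - [0,0,0,0,0,0,1]
    - [0,0,0,0,0,0,1]
    - [0,0,0,0,0,0,1]

```text
t: 2.65
tcp_pos: [0.6788, -0.1917, 0.0644]
tool_rot: [0.682, 0.72, 0.089, -0.092]
force: [0.0, -3.1, 7.2]
finger_gap: 0.643
gripper_force: 56.5
```

apply_moves:
  plan:
    - [0,0,0,0,0,0,1]
    - [0,0,-0.02,0,0,0,1]
    - [0,0,-0.03,0,0,0,1]
    - [0,0,-0.03,0,0,0,1]

```text
t: 3.15
tcp_pos: [0.6784, -0.2104, 0.1407]
tool_rot: [0.682, 0.719, 0.089, -0.095]
force: [0.5, -0.1, -1.9]
finger_gap: 0.643
gripper_force: 55.7
```

```bash
cat >> h.py <<'E'
LO=LO+np.array([.003,0,0])
def rz(c,a,b,yaw=YAW): return np.array([c[0]+np.cos(yaw)*a-np.sin(yaw)*b, c[1]+np.sin(yaw)*a+np.cos(yaw)*b])
TR=(.463,-.211); MO=(.469,.1947)
FL=down(np.pi/2+YAW)
def slot(a,b,z): return np.r_[rz(TR,a,b),z]
E
python3 - <<'E'
from h import *
s=sense(); im=snapshot("wrist"); cv2.imwrite("pics/w2.png",im[:,:,::-1]); print(s["t"],s["tcp_pos"],s["finger_gap"],s["gripper_force"],s["force"])
go(slot(.045,-.04,.14),FL)
print(slot(.045,-.04,.024))
E
```

```text
3.15 [ 0.67836693 -0.21038902  0.14070559] 0.6430697700807982 55.6841379404068 [ 0.4734821  -0.14345052 -1.92177976]
[-0.007, -0.043, -0.001, 0.002, -0.064, 0.0]
[-0.007, -0.043, 0.0, 0.002, -0.064, 0.0]
[-0.006, -0.043, 0.001, 0.001, -0.064, 0.0]
[-0.007, -0.044, 0.001, 0.002, -0.064, 0.0]
[ 0.51005582 -0.24855995  0.024     ]
```

View pics/w2.png

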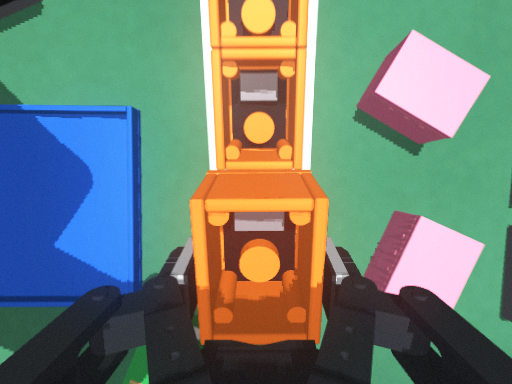

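apply_moves:
  plan:
    - [-0.007,-0.043,-0.001,0.002,-0.064,0,1]
    - [-0.007,-0.043,0,0.002,-0.064,0,1]
    - [-0.006,-0.043,0.001,0.001,-0.064,0,1]
    - [-0.007,-0.044,0.001,0.002,-0.064,0,1]
    - [0,0,0.05,0,0,0,1]
    - [0,0,0.045,0,0,0,1]
    - [0,0,0.01,0,0,0,1]
    - [0,0,0,0,0,0,1]

```text
t: 4.2
tcp_pos: [0.5067, -0.2458, 0.0296]
tool_rot: [0.688, 0.726, -0.001, -0.004]
force: [-0.0, -0.9, -1.4]
finger_gap: 0.642
gripper_force: 55.7
```

```bash
python3 - <<'E'
from h import *
s=sense(); print(s["t"],s["tcp_pos"],s["finger_gap"],s["force"]); go(slot(.045,-.04,.023),FL,1)
print('next');s["tcp_pos"]=slot(.045,-.04,.14); go(lane(.036,.08),laneR(),s=s)
E
```

```text
4.2 [ 0.50670766 -0.24581958  0.02957899] 0.6422651351299152 [-0.03872116 -0.86749002 -1.37301827]
[-0.003, 0.003, 0.007, -0.007, -0.005, 0.001]
next
[0.008, 0.043, 0.004, -0.002, 0.064, 0.0]
[0.009, 0.042, 0.005, -0.002, 0.064, 0.0]
[0.007, 0.043, 0.006, -0.002, 0.064, 0.0]
[0.008, 0.042, 0.006, -0.002, 0.065, 0.0]
```

apply_moves:
  plan:
    - [-0.003,0.003,0.006,-0.007,-0.005,0,1]
    - [0,0,0.001,0,0,0,1]
    - [0,0,0,0,0,0,-0.6]
    - [0,0,0,0,0,0,-0.6]
    - [0,0,-0.02,0,0,0,-0.6]
    - [0,0,-0.05,0,0,0,-1]
    - [0,0,-0.046,0,0,0,-1]

```text
t: 5.08
tcp_pos: [0.5099, -0.2489, 0.1399]
tool_rot: [0.688, 0.726, -0.0, 0.0]
force: [0.8, -0.7, -0.6]
finger_gap: 1.001
gripper_force: 0.0
```

apply_moves:
  plan:
    - [0.008,0.043,0.004,-0.002,0.064,0,-1]
    - [0.009,0.042,0.005,-0.002,0.064,0,-1]
    - [0.007,0.043,0.006,-0.002,0.064,0,-1]
    - [0.008,0.042,0.006,-0.002,0.065,0,-1]
    - [0,0,0,0,0,0,-1]

```text
t: 5.7
tcp_pos: [0.68, -0.2057, 0.12]
tool_rot: [0.682, 0.721, 0.091, -0.089]
force: [-1.6, 1.2, 0.2]
finger_gap: 0.996
gripper_force: 0.0
```

```bash
cat >> h.py <<'E'
def lanecheck(name):
    s=sense(); im=snapshot("wrist"); cv2.imwrite(f"pics/{name}.png",im[:,:,::-1])
    R=laneR(); print(s["t"],"lane x,y,h",((s["tcp_pos"]-LO)@np.c_[R[:,1],R[:,0],-R[:,2]]).round(4),"rot",Ro.from_matrix(R.T@Ro.from_quat(s["tool_rot"]).as_matrix()).as_rotvec().round(3),"gap",s["finger_gap"])
    m=mask(im,"orange"); m[:,:180]=0;m[:,345:]=0
    for r in (90,130,150,170,190,210,230):
        c=np.where(m[r])[0]
        if len(c)>20: print(r,onlane([[c[0],r],[c[-1]+1,r]],s).round(4).tolist())
    r=np.where(m[:,250:270].any(1))[0]; print("front",r.max(),onlane([[260,r.max()+1]],s))
E
python3 - <<'E'
from h import *
lanecheck("l2"); go(lane(.036,.018),laneR(),2)
E
```

```text
5.7 lane x,y,h [0.0019 0.0352 0.0786] rot [-0.009 -0.006 -0.004] gap 0.995855295127916
130 [[-0.0236, 0.0938], [0.0267, 0.094]]
150 [[-0.0281, 0.0826], [0.0267, 0.0827]]
190 [[-0.0281, 0.0588], [0.023, 0.0588]]
210 [[-0.028, 0.0461], [0.0229, 0.0461]]
230 [[-0.0274, 0.0328], [0.024, 0.0328]]
front 275 [[ 2.43359335e-03 -1.21135444e-05]]
[0.0, 0.0, 0.03, 0.003, 0.003, 0.001]
[0.001, 0.0, 0.031, 0.004, 0.003, 0.002]
```

```bash
python3 - <<'E'
from h import *
for a,b in((.045,.04),(-.045,-.04),(-.045,.04)):
    A=dict(tcp_pos=lane(.036,.098),tool_rot=Ro.from_matrix(laneR()).as_quat()); print("to",a,b); go(slot(a,b,.14),FL,5,s=A)
    B=dict(tcp_pos=slot(a,b,.14),tool_rot=Ro.from_matrix(FL).as_quat()); print("back"); go(lane(.036,.08),laneR(),5,s=B)
E
```

```text
to 0.045 0.04
[0.01, -0.034, 0.002, 0.0, -0.052, 0.0]
[0.01, -0.034, 0.002, 0.0, -0.052, 0.0]
[0.01, -0.034, 0.002, 0.0, -0.053, 0.0]
[0.01, -0.034, 0.001, 0.0, -0.052, 0.0]
[0.01, -0.034, 0.0, 0.0, -0.053, 0.0]
back
[-0.009, 0.034, 0.004, 0.0, 0.052, 0.0]
[-0.01, 0.034, 0.003, 0.0, 0.052, 0.0]
[-0.009, 0.034, 0.003, 0.0, 0.053, 0.0]
[-0.01, 0.034, 0.002, 0.0, 0.052, 0.0]
[-0.009, 0.034, 0.002, 0.0, 0.053, 0.0]
to -0.045 -0.04
[-0.006, -0.052, -0.002, 0.0, -0.052, 0.0]
[-0.005, -0.052, -0.001, 0.0, -0.052, 0.0]
[-0.006, -0.052, -0.001, 0.0, -0.053, 0.0]
[-0.006, -0.052, -0.001, 0.0, -0.052, 0.0]
[-0.006, -0.052, -0.001, 0.0, -0.053, 0.0]
back
[0.007, 0.052, 0.004, 0.0, 0.052, 0.0]
[0.006, 0.052, 0.004, 0.0, 0.052, 0.0]
[0.007, 0.052, 0.004, 0.0, 0.053, 0.0]
[0.006, 0.052, 0.005, 0.0, 0.052, 0.0]
[0.006, 0.052, 0.005, 0.0, 0.053, 0.0]
to -0.045 0.04
[0.01, -0.052, 0.002, 0.0, -0.052, 0.0]
[0.01, -0.052, 0.002, 0.0, -0.052, 0.0]
[0.01, -0.052, 0.002, 0.0, -0.053, 0.0]
[0.01, -0.052, 0.001, 0.0, -0.052, 0.0]
[0.01, -0.052, 0.0, 0.0, -0.053, 0.0]
back
[-0.009, 0.052, 0.004, 0.0, 0.052, 0.0]
[-0.01, 0.052, 0.003, 0.0, 0.052, 0.0]
[-0.009, 0.052, 0.003, 0.0, 0.053, 0.0]
[-0.01, 0.052, 0.002, 0.0, 0.052, 0.0]
[-0.009, 0.052, 0.002, 0.0, 0.053, 0.0]
```

apply_moves:
  plan:
    - [0,0,0.03,0.003,0.003,0.001,-1]
    - [0.001,0,0.031,0.004,0.003,0.002,-1]
    - [0,0,0,0,0,0,1]
    - [0,0,0,0,0,0,1]
    - [0,0,0,0,0,0,1]
    - [0,0,0,0,0,0,1]
    - [0,0,0,0,0,0,1]

```text
t: 6.62
tcp_pos: [0.6777, -0.1895, 0.0635]
tool_rot: [0.683, 0.719, 0.09, -0.094]
force: [-0.8, 0.4, 2.5]
finger_gap: 0.645
gripper_force: 55.1
```

apply_moves:
  plan:
    - [0,0,-0.02,0,0,0,1]
    - [0,0,-0.03,0,0,0,1]
    - [0,0,-0.03,0,0,0,1]

```text
t: 7.0
tcp_pos: [0.6784, -0.2108, 0.1415]
tool_rot: [0.683, 0.719, 0.09, -0.094]
force: [-0.3, 0.4, -0.7]
finger_gap: 0.644
gripper_force: 54.6
```

apply_moves:
  plan:
    - [0.01,-0.034,0.002,0,-0.052,0,1]
    - [0.01,-0.034,0.002,0,-0.052,0,1]
    - [0.01,-0.034,0.002,0,-0.053,0,1]
    - [0.01,-0.034,0.001,0,-0.052,0,1]
    - [0.01,-0.034,0,0,-0.053,0,1]
    - [0,0,0.05,0,0,0,1]
    - [0,0,0.055,0,0,0,1]
    - [0,0,0,0,0,0,1]

```text
t: 8.0
tcp_pos: [0.5033, -0.167, 0.0325]
tool_rot: [0.689, 0.725, -0.001, -0.004]
force: [-0.1, -1.4, -0.6]
finger_gap: 0.644
gripper_force: 54.5
```

```bash
python3 - <<'E'
from h import *
s=sense(); print(s["t"],s["tcp_pos"],s["finger_gap"],s["force"]); go(slot(.045,.04,.023),FL,1)
E
```

```text
8.0 [ 0.50325136 -0.16701531  0.032533  ] 0.6440453096302396 [-0.11707819 -1.36428216 -0.58528708]
[-0.002, 0.003, 0.01, -0.007, -0.005, -0.002]
```

apply_moves:
  plan:
    - [-0.001,0.002,0.008,-0.005,-0.004,0,1]
    - [0,0,0.001,0,0,0,1]
    - [0,0,0,0,0,0,-0.6]
    - [0,0,0,0,0,0,-0.6]
    - [0,0,-0.02,0,0,0,-0.6]
    - [0,0,-0.05,0,0,0,-1]
    - [0,0,-0.046,0,0,0,-1]

```text
t: 8.88
tcp_pos: [0.5072, -0.1686, 0.1444]
tool_rot: [0.688, 0.725, 0.001, 0.004]
force: [1.0, -0.4, 0.3]
finger_gap: 1.0
gripper_force: 0.0
```

apply_moves:
  plan:
    - [-0.009,0.034,0.004,0,0.052,0,-1]
    - [-0.01,0.034,0.003,0,0.052,0,-1]
    - [-0.009,0.034,0.003,0,0.053,0,-1]
    - [-0.01,0.034,0.002,0,0.052,0,-1]
    - [-0.009,0.034,0.002,0,0.053,0,-1]
    - [0,0,0,0,0,0,-1]

```text
t: 9.62
tcp_pos: [0.6812, -0.2067, 0.1244]
tool_rot: [0.683, 0.719, 0.091, -0.09]
force: [-0.6, -0.4, -1.3]
finger_gap: 0.999
gripper_force: 0.0
```

```bash
python3 - <<'E'
from h import *
lanecheck("l3"); go(lane(.036,.018),laneR(),2)
E
```

```text
9.625 lane x,y,h [0.0031 0.0354 0.0831] rot [-0.007 -0.005 -0.   ] gap 0.9992862886823521
130 [[-0.024, 0.0936], [0.0224, 0.0936]]
150 [[-0.0281, 0.0821], [0.0269, 0.082]]
170 [[-0.0282, 0.0701], [0.0226, 0.07]]
190 [[-0.0276, 0.0576], [0.023, 0.0575]]
210 [[-0.0276, 0.0446], [0.0234, 0.0444]]
230 [[-0.0277, 0.031], [0.0271, 0.0308]]
front 271 [[0.00350618 0.00030311]]
[0.0, -0.001, 0.032, 0.003, 0.002, 0.0]
[0.0, -0.001, 0.033, 0.002, 0.002, 0.0]
```

apply_moves:
  plan:
    - [0,-0.002,0.032,0.003,0.002,0,-1]
    - [0,-0.001,0.033,0.002,0.002,0,-1]
    - [0,0,0,0,0,0,1]
    - [0,0,0,0,0,0,1]
    - [0,0,0,0,0,0,1]
    - [0,0,0,0,0,0,1]
    - [0,0,0,0,0,0,1]

```text
t: 10.55
tcp_pos: [0.6764, -0.1885, 0.0634]
tool_rot: [0.682, 0.72, 0.091, -0.094]
force: [-0.5, 2.4, 5.4]
finger_gap: 0.643
gripper_force: 54.6
```

apply_moves:
  plan:
    - [0,0,-0.02,0,0,0,1]
    - [0,0,-0.03,0,0,0,1]
    - [0,0,-0.03,0,0,0,1]

```text
t: 10.92
tcp_pos: [0.6772, -0.2112, 0.1408]
tool_rot: [0.682, 0.719, 0.09, -0.093]
force: [0.1, -0.1, -2.8]
finger_gap: 0.647
gripper_force: 57.5
```

apply_moves:
  plan:
    - [-0.006,-0.052,-0.002,0,-0.052,0,1]
    - [-0.005,-0.052,-0.001,0,-0.052,0,1]
    - [-0.006,-0.052,-0.001,0,-0.053,0,1]
    - [-0.006,-0.052,-0.001,0,-0.052,0,1]
    - [-0.006,-0.052,-0.001,0,-0.053,0,1]
    - [0,0,0.05,0,0,0,1]
    - [0,0,0.05,0,0,0,1]
    - [0,0,0,0,0,0,1]

```text
t: 11.92
tcp_pos: [0.4173, -0.2524, 0.0382]
tool_rot: [0.688, 0.725, 0.0, -0.003]
force: [-0.4, 0.6, -1.4]
finger_gap: 0.647
gripper_force: 57.6
```

```bash
python3 - <<'E'
from h import *
s=sense(); print(s["t"],s["tcp_pos"],s["finger_gap"],s["force"]); go(slot(-.045,-.04,.023),FL,1)
E
```

```text
11.925 [ 0.41729066 -0.25237398  0.03823449] 0.6470808686518262 [-0.37101126  0.59902544 -1.38081461]
[-0.001, 0.003, 0.015, -0.004, -0.005, -0.001]
```

apply_moves:
  plan:
    - [-0.001,0.002,0.013,-0.004,-0.005,0,1]
    - [0,0,0.001,0,0,0,1]
    - [0,0,0,0,0,0,-0.6]
    - [0,0,0,0,0,0,-0.6]
    - [0,0,-0.02,0,0,0,-0.6]
    - [0,0,-0.05,0,0,0,-1]
    - [0,0,-0.046,0,0,0,-1]

```text
t: 12.8
tcp_pos: [0.4204, -0.2531, 0.1444]
tool_rot: [0.688, 0.726, -0.0, 0.004]
force: [0.5, -0.6, 0.3]
finger_gap: 0.998
gripper_force: 0.0
```

apply_moves:
  plan:
    - [0.007,0.052,0.004,0,0.052,0,-1]
    - [0.006,0.052,0.004,0,0.052,0,-1]
    - [0.007,0.052,0.004,0,0.053,0,-1]
    - [0.006,0.052,0.005,0,0.052,0,-1]
    - [0.006,0.052,0.005,0,0.053,0,-1]
    - [0,0,0,0,0,0,-1]

```text
t: 13.55
tcp_pos: [0.6812, -0.2049, 0.1245]
tool_rot: [0.681, 0.721, 0.09, -0.09]
force: [-1.0, 0.1, -0.7]
finger_gap: 1.001
gripper_force: 0.0
```

```bash
python3 - <<'E'
from h import *
lanecheck("l4"); go(lane(.036,.018),laneR(),2)
E
```

```text
13.55 lane x,y,h [0.0032 0.0371 0.0827] rot [-0.006 -0.006 -0.004] gap 1.0007109160038992
130 [[-0.0304, 0.0952], [0.0245, 0.0954]]
150 [[-0.0299, 0.0838], [0.025, 0.0839]]
170 [[-0.0287, 0.0718], [0.0255, 0.0719]]
190 [[-0.0288, 0.0593], [0.026, 0.0594]]
210 [[-0.0288, 0.0463], [0.0259, 0.0464]]
230 [[-0.0288, 0.0327], [0.0265, 0.0328]]
front 274 [[ 3.72105160e-03 -3.99105355e-05]]
[-0.001, -0.001, 0.032, 0.002, 0.003, 0.002]
[0.0, 0.0, 0.033, 0.001, 0.002, 0.001]
```

apply_moves:
  plan:
    - [-0.001,-0.002,0.032,0.002,0.003,0.002,-1]
    - [0,-0.002,0.033,0.001,0.002,0.001,-1]
    - [0,0,0,0,0,0,1]
    - [0,0,0,0,0,0,1]
    - [0,0,0,0,0,0,1]
    - [0,0,0,0,0,0,1]
    - [0,0,0,0,0,0,1]

```text
t: 14.48
tcp_pos: [0.6742, -0.1901, 0.0634]
tool_rot: [0.683, 0.719, 0.091, -0.094]
force: [-1.1, 1.6, 6.3]
finger_gap: 0.65
gripper_force: 55.2
```

apply_moves:
  plan:
    - [0,0,-0.02,0,0,0,1]
    - [0,0,-0.03,0,0,0,1]
    - [0,0,-0.03,0,0,0,1]

```text
t: 14.85
tcp_pos: [0.6743, -0.2116, 0.1404]
tool_rot: [0.683, 0.719, 0.09, -0.094]
force: [-0.3, -0.4, -1.5]
finger_gap: 0.652
gripper_force: 55.1
```

apply_moves:
  plan:
    - [0.01,-0.052,0.002,0,-0.052,0,1]
    - [0.01,-0.052,0.002,0,-0.052,0,1]
    - [0.01,-0.052,0.002,0,-0.053,0,1]
    - [0.01,-0.052,0.001,0,-0.052,0,1]
    - [0.01,-0.052,0,0,-0.053,0,1]
    - [0,0,0.05,0,0,0,1]
    - [0,0,0.05,0,0,0,1]
    - [0,0,0,0,0,0,1]

```text
t: 15.85
tcp_pos: [0.4106, -0.1726, 0.0375]
tool_rot: [0.689, 0.725, -0.0, -0.004]
force: [-0.3, -0.9, -2.3]
finger_gap: 0.646
gripper_force: 55.1
```

```bash
python3 - <<'E'
from h import *
s=sense(); print(s["t"],s["tcp_pos"],s["finger_gap"],s["force"]); go(slot(-.045,.04,.023),FL,1)
im=snapshot("top"); cv2.imwrite("pics/t2.png",im[:,:,::-1])
E
```

```text
15.85 [ 0.41064651 -0.17256251  0.03749871] 0.6459940203846237 [-0.34405537 -0.92529945 -2.25113266]
[-0.001, 0.005, 0.014, -0.006, -0.005, -0.002]
```

apply_moves:
  plan:
    - [-0.001,0.004,0.012,-0.005,-0.005,-0.001,1]
    - [0,0,0.001,0,0,0,1]
    - [0,0,0,0,0,0,-0.6]
    - [0,0,0,0,0,0,-0.6]
    - [0,0,-0.02,0,0,0,-0.6]
    - [0,0,-0.05,0,0,0,-1]
    - [0,0,-0.046,0,0,0,-1]

```text
t: 16.77
tcp_pos: [0.4157, -0.1734, 0.1445]
tool_rot: [0.688, 0.725, 0.0, 0.004]
force: [0.5, -0.3, -0.4]
finger_gap: 1.0
gripper_force: 0.0
```

apply_moves:
  plan:
    - [0.05,0.005,-0.01,0,0,0,-1]
    - [0.05,0.01,-0.02,0,0,0,-1]
    - [0.03,0.01,-0.02,0,0,0,-1]
    - [0,0,0,0,0,0,-1]
    - [0,0,0,0,0,0,-1]

```text
t: 17.4
tcp_pos: [0.4335, -0.0425, 0.1924]
tool_rot: [0.688, 0.725, 0.0, 0.004]
force: [0.4, 0.1, 0.1]
finger_gap: 1.002
gripper_force: 0.0
```

```bash
python3 - <<'E'
from h import *
s=sense(); im=snapshot("wrist"); cv2.imwrite("pics/w3.png",im[:,:,::-1]); print(s["t"],s["tcp_pos"],s["tool_rot"],s["finger_gap"])
E
```

```text
17.4 [ 0.43348215 -0.04249303  0.19241914] [6.88250854e-01 7.25462150e-01 2.94777327e-04 3.91721231e-03] 1.0019346911500004
```

View pics/w3.png

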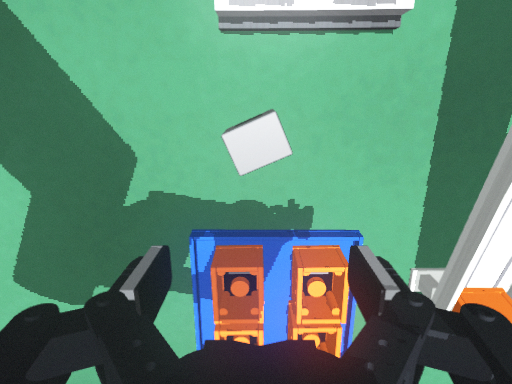

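The tray holds its four cases. The divider's top face has corners at about (222,136), (272,111), (292,152) and (240,175).

```bash
python3 - <<'E'
from h import *
s=sense(); im=cv2.imread("pics/w3.png")[:,:,::-1]
h=cv2.cvtColor(im,cv2.COLOR_RGB2HSV); m=((h[...,1]<40)&(h[...,2]>150)).astype(np.uint8)*255
c=[c for c in blobs(m,500) if 200<cv2.minAreaRect(c)[0][0]<310 and 90<cv2.minAreaRect(c)[0][1]<200][0]
b=cv2.boxPoints(cv2.minAreaRect(c)); P=onz("wrist",b,.05,s)[:,:2]; ctr=P.mean(0)
e=[P[1]-P[0],P[2]-P[1]]; print(b.tolist(),ctr,[np.linalg.norm(v) for v in e])
w=max(e,key=np.linalg.norm); w=w if w[0]>0 else -w; yaw=np.arctan2(w[1],w[0]); print("yaw",yaw)
np.save("div.npy",[*ctr,yaw])
go([*ctr,.10],down(np.pi/2+yaw))
E
```

```text
[[220.31033325195312, 133.72415161132812], [274.9827575683594, 110.2931137084961], [293.3448181152344, 153.137939453125], [238.67239379882812, 176.5689697265625]] [ 0.42955654 -0.00983011] [np.float64(0.0548141594286897), np.float64(0.04330966325625089)]
yaw 0.4456437519320606
[0.011, -0.001, 0.031, 0.001, 0.002, -0.131]
[0.011, 0.001, 0.03, 0.002, 0.002, -0.132]
[0.011, 0.002, 0.031, 0.001, 0.002, -0.131]
```

apply_moves:
  plan:
    - [0.011,-0.001,0.031,0.001,0.002,-0.131,-1]
    - [0.011,0.001,0.03,0.002,0.002,-0.132,-1]
    - [0.011,0.002,0.031,0.001,0.002,-0.131,-1]
    - [0,0,0,0,0,0,-1]

```text
t: 17.95
tcp_pos: [0.4278, -0.0096, 0.0982]
tool_rot: [0.534, 0.845, -0.001, -0.003]
force: [0.2, -0.2, -0.5]
finger_gap: 1.002
gripper_force: 0.0
```

```bash
python3 - <<'E'
from h import *
s=sense(); im=snapshot("wrist"); d=np.load("div.npy")
h=cv2.cvtColor(im,cv2.COLOR_RGB2HSV); m=((h[...,1]<40)&(h[...,2]>150)).astype(np.uint8)*255
for c in blobs(m,1500):
    r=cv2.minAreaRect(c); print(r, onz("wrist",[r[0]],.05,s)[0])
print(s["tcp_pos"],d); go([d[0],d[1],.018],down(np.pi/2+d[2]),2)
E
```

```text
((262.5, 207.0), (44.0, 83.0), 90.0) [ 0.4270289  -0.00379637  0.05      ]
((414.56024169921875, 30.587059020996094), (254.95828247070312, 102.21913146972656), 23.720396041870117) [0.45878811 0.12889257 0.05      ]
[ 0.42781624 -0.00957996  0.09821829] [ 0.42955654 -0.00983011  0.44564375]
[0.0, 0.0, 0.041, -0.001, -0.001, -0.001]
[0.0, 0.001, 0.04, -0.001, -0.001, -0.002]
```

apply_moves:
  plan:
    - [0,0,0.041,-0.001,-0.001,-0.001,-1]
    - [0,0.001,0.039,-0.001,-0.001,-0.002,-1]
    - [0,0,0,0,0,0,1]
    - [0,0,0,0,0,0,1]
    - [0,0,0,0,0,0,1]
    - [0,0,0,0,0,0,1]
    - [0,0,0,0,0,0,1]

```text
t: 18.88
tcp_pos: [0.4321, -0.0093, 0.0216]
tool_rot: [0.532, 0.847, 0.001, 0.003]
force: [0.3, -0.1, 8.8]
finger_gap: 0.652
gripper_force: 55.4
```

apply_moves:
  plan:
    - [0,0,-0.04,0,0,0,1]
    - [0,0,-0.05,0,0,0,1]
    - [0,0,-0.05,0,0,0,1]
    - [0,0,0,0,0,0,1]

```text
t: 19.38
tcp_pos: [0.4329, -0.0094, 0.1638]
tool_rot: [0.532, 0.847, 0.002, 0.006]
force: [-0.0, -0.5, -2.7]
finger_gap: 0.646
gripper_force: 54.8
```

```bash
python3 - <<'E'
from h import *
s=sense(); im=snapshot("wrist"); cv2.imwrite("pics/w4.png",im[:,:,::-1]); print(s["t"],s["tcp_pos"],s["finger_gap"])
im=snapshot("top");cv2.imwrite("pics/t3.png",im[:,:,::-1])
go(lane(.100,.10),laneR())
E
```

```text
19.375 [ 0.43289905 -0.00938746  0.16377151] 0.6463456557787468
[-0.039, 0.027, 0.001, -0.008, 0.043, 0.066]
[-0.037, 0.029, -0.001, -0.008, 0.043, 0.066]
[-0.035, 0.031, -0.002, -0.008, 0.044, 0.066]
[-0.032, 0.034, -0.003, -0.008, 0.043, 0.066]
[-0.03, 0.036, -0.004, -0.008, 0.044, 0.065]
[-0.028, 0.037, -0.006, -0.008, 0.043, 0.066]
```

View pics/w4.png

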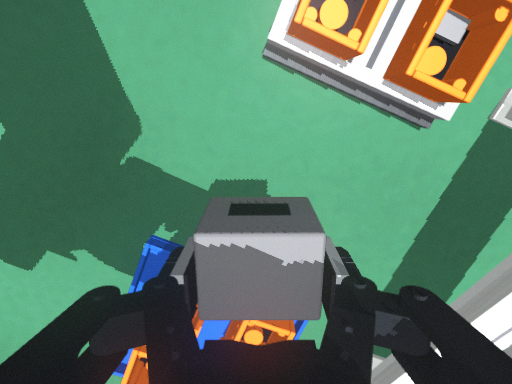

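```bash
python3 - <<'E'
from h import *
s=sense()
R=laneR(); n=-R[:,2]
im=cv2.imread("pics/t3.png")[:,:,::-1]
for c in blobs(mask(im,"orange"),30):
    r=cv2.minAreaRect(c)
    if 150<r[0][1]<185 and 150<r[0][0]<340:
        o,d=ray("top",cv2.boxPoints(r)); P=o+d*((((LO+n*.05)-o)@n)/(d@n))[:,None]; print(((P-LO)@np.c_[R[:,1],R[:,0]]).round(4).tolist())
# held divider edges in tool x, at top face
c=calibration("wrist"); 
p=cv2.undistortPoints(np.float64([[[260,234]],[[260,320]]]),c["camera_matrix"],np.array([c["k1"],0,0,0,0.]))[:,0]
M=c["mount"]; D=np.c_[p,[1,1]]@M[:3,:3].T; o=M[:3,3]; print((o+D*((-.0284-o[2])/D[:,2])[:,None]))
E
```

```text
[[0.0206, 0.0878], [0.022, -0.0009], [-0.0319, 0.0014], [-0.0322, 0.0897]]
[[ 0.02156633  0.00023146 -0.0284    ]
 [-0.02156029  0.00024349 -0.0284    ]]
```

apply_moves:
  plan:
    - [-0.039,0.027,0.001,-0.008,0.043,0.066,1]
    - [-0.037,0.029,-0.001,-0.008,0.043,0.066,1]
    - [-0.035,0.031,-0.002,-0.008,0.044,0.066,1]
    - [-0.032,0.034,-0.003,-0.008,0.043,0.066,1]
    - [-0.03,0.036,-0.004,-0.008,0.044,0.065,1]
    - [-0.028,0.037,-0.006,-0.008,0.043,0.066,1]
    - [0,0,0,0,0,0,1]

```text
t: 20.35
tcp_pos: [0.6763, -0.1524, 0.1528]
tool_rot: [0.684, 0.718, 0.089, -0.096]
force: [-0.2, 0.7, -1.6]
finger_gap: 0.642
gripper_force: 54.7
```

```bash
python3 - <<'E'
from h import *
lanecheck("l5"); go(lane(.100,.030),laneR(),2)
E
```

```text
20.35 lane x,y,h [0.001  0.0954 0.0964] rot [0.002 0.    0.004] gap 0.6421141039754352
front 331 [[7.04551595e-04 6.08327518e-05]]
[0.001, 0.001, 0.033, -0.002, -0.001, -0.002]
[0.001, 0.0, 0.033, -0.003, -0.001, -0.001]
```

View pics/l5.png

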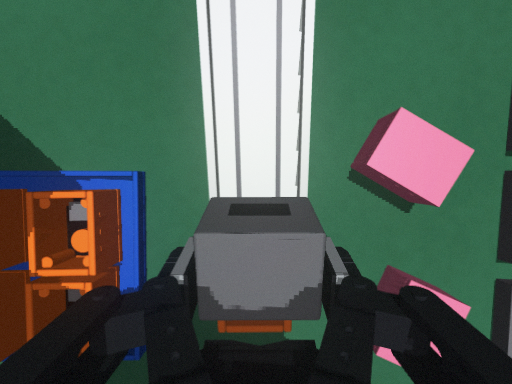

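apply_moves:
  plan:
    - [0.004,-0.001,0.03,-0.002,0,-0.002,1]
    - [0.001,0,0.032,-0.001,0,-0.001,1]
    - [0,0,0,0,0,0,1]

```text
t: 20.78
tcp_pos: [0.6701, -0.1257, 0.0947]
tool_rot: [0.681, 0.72, 0.09, -0.097]
force: [-0.1, -0.7, -1.4]
finger_gap: 0.647
gripper_force: 55.6
```

```bash
python3 - <<'E'
from h import *
lanecheck("l6"); s=sense(); print(s["force"]); go(lane(.100,.024),laneR(),1)
E
```

```text
20.775 lane x,y,h [-0.0037  0.1064  0.0333] rot [ 0.004  0.004 -0.002] gap 0.6465002048500496
front 345 [[-0.00349202  0.05929881]]
[-0.67103194  0.45689921 -1.47666222]
[-0.006, 0.003, 0.011, -0.003, -0.003, 0.002]
```

apply_moves:
  plan:
    - [-0.005,0.003,0.003,-0.003,-0.003,0.002,1]
    - [0,0,0.005,0,0,0,1]
    - [0,0,0,0,0,0,1]

```text
t: 21.2
tcp_pos: [0.6757, -0.1312, 0.0896]
tool_rot: [0.683, 0.719, 0.091, -0.092]
force: [0.5, 1.0, -1.7]
finger_gap: 0.649
gripper_force: 55.5
```

```bash
python3 - <<'E'
from h import *
lanecheck("l6"); s=sense(); print(s["force"]); go(lane(.100,.023),laneR(),1)
E
```

```text
21.2 lane x,y,h [0.0016 0.0994 0.0298] rot [-0.005 -0.003  0.   ] gap 0.6491005108721707
front 345 [[0.00152621 0.05557664]]
[-0.35861219  0.45369351 -1.22277538]
[0.001, -0.002, 0.007, 0.005, 0.003, 0.0]
```

apply_moves:
  plan:
    - [0,-0.001,0.004,0.002,0.001,0,1]
    - [0,0,0.002,0,0,0,1]
    - [0,0,0,0,0,0,1]

```text
t: 21.62
tcp_pos: [0.6749, -0.1296, 0.0836]
tool_rot: [0.682, 0.719, 0.09, -0.093]
force: [-0.2, -0.0, -1.1]
finger_gap: 0.645
gripper_force: 55.5
```

```bash
python3 - <<'E'
from h import *
lanecheck("l6"); s=sense(); print(s["force"])
E
```

```text
21.625 lane x,y,h [0.0008 0.0995 0.0237] rot [-0.003 -0.002 -0.   ] gap 0.6449680887398518
front 345 [[0.00082159 0.0617375 ]]
[ 0.24600918 -0.05702599 -1.32283943]
```

apply_moves:
  plan:
    - [0,0,0,0,0,0,-0.5]
    - [0,0,0,0,0,0,-0.5]
    - [0,0,-0.02,0,0,0,-0.5]
    - [0,0,-0.04,0,0,0,-1]
    - [0.02,0,-0.05,0,0,0,-1]
    - [0,0,0,0,0,0,-1]
    - [0,0,0,0,0,0,-1]

```text
t: 22.55
tcp_pos: [0.6751, -0.1389, 0.1965]
tool_rot: [0.682, 0.72, 0.091, -0.092]
force: [-0.3, -0.8, -0.3]
finger_gap: 1.003
gripper_force: 0.0
```

```bash
python3 - <<'E'
from h import *
lanecheck("l7"); print(MO); p=rz(MO,.045,-.044); go([*p,.16],FL)
E
```

```text
22.55 lane x,y,h [0.0006 0.1197 0.1351] rot [-0.005 -0.003 -0.001] gap 1.0029144565164831
front 321 [[ 0.00133382 -0.00013679]]
(0.469, 0.1947)
[0.04, -0.02, 0.016, 0.0, -0.037, 0.0]
[0.041, -0.021, 0.014, 0.0, -0.037, 0.0]
[0.041, -0.02, 0.013, 0.001, -0.037, 0.0]
[0.041, -0.021, 0.011, 0.0, -0.037, 0.0]
[0.042, -0.02, 0.01, 0.001, -0.037, 0.0]
[0.043, -0.02, 0.008, 0.0, -0.037, 0.0]
[0.042, -0.021, 0.007, 0.001, -0.038, 0.0]
```

View pics/l7.png

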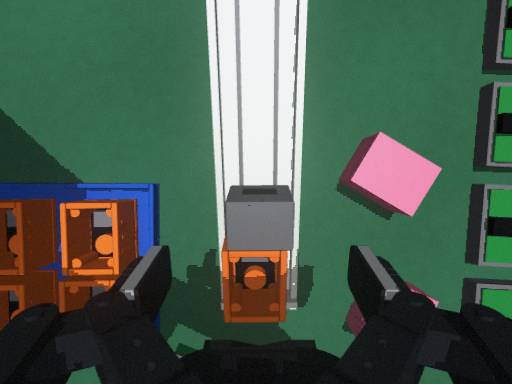

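The divider stands upright, closed up behind old5 (divider top at rows 190–248). On to the mould.

apply_moves:
  plan:
    - [0.04,-0.02,0.016,0,-0.037,0,-1]
    - [0.041,-0.021,0.014,0,-0.037,0,-1]
    - [0.041,-0.02,0.013,0.001,-0.037,0,-1]
    - [0.041,-0.021,0.011,0,-0.037,0,-1]
    - [0.042,-0.02,0.01,0.001,-0.037,0,-1]
    - [0.043,-0.02,0.008,0,-0.037,0,-1]
    - [0.042,-0.021,0.007,0.001,-0.038,0,-1]
    - [0,0,0,0,0,0,-1]

```text
t: 23.6
tcp_pos: [0.5126, 0.1557, 0.1579]
tool_rot: [0.686, 0.727, -0.002, -0.002]
force: [0.3, -0.1, 1.3]
finger_gap: 0.996
gripper_force: 0.0
```

```bash
python3 - <<'E'
from h import *
s=sense(); im=snapshot("wrist"); cv2.imwrite("pics/w5.png",im[:,:,::-1]); print(s["t"],s["tcp_pos"],s["tool_rot"])
E
```

```text
23.6 [0.5125973  0.15567644 0.15792867] [ 0.68621733  0.72739031 -0.00218898 -0.00207699]
```

View pics/w5.png

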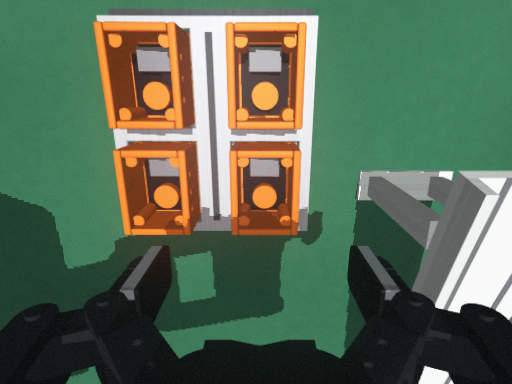

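The four new cases sit in the mould, with rim corners at about NE (228–306, 25–128), SE (231–299, 150–235), NW (97–190, 25–128) and SW (115–197, 150–235).

```bash
python3 - <<'E'
from h import *
s=sense()
Q={"NE":[[228,25],[306,25],[303,128],[229,128]],"SE":[[231,152],[299,152],[299,234],[233,234]]}
for k,q in Q.items():
    P=onz("wrist",q,.068,s)[:,:2]; print(k,P.mean(0).round(4),P.round(4).tolist())
m=mask(cv2.imread("pics/w5.png")[:,:,::-1],"orange")
for c in blobs(m,2000):
    r=cv2.boundingRect(c);x,y,w,h=r; P=onz("wrist",[[x+w/2,y+h/2]],.068,s)[0]; print(r,P.round(4))
E
```

```text
NE [0.5143 0.2426] [[0.4856, 0.2758], [0.5392, 0.2788], [0.5442, 0.2095], [0.4881, 0.2063]]
SE [0.5191 0.1547] [[0.4901, 0.1881], [0.5429, 0.1911], [0.5495, 0.1215], [0.4937, 0.1182]]
(230, 142, 70, 93) [0.5183 0.16   0.068 ]
(113, 142, 87, 93) [0.4309 0.1549 0.068 ]
(230, 23, 76, 106) [0.5153 0.2448 0.068 ]
(94, 22, 91, 107) [0.4227 0.2397 0.068 ]
```

```bash
sed -i 's/MO=(.469,.1947)/MO=(.472,.197)/' h.py; cat >> h.py <<'E'
def mc(a,b,z): return np.r_[rz(MO,a*.045,b*.044),z]
E
python3 - <<'E'
from h import *
print(mc(1,-1,.036)); go(mc(1,-1,.09),FL,2); print("carry")
for (a,b),y in zip(((1,-1),(1,1),(-1,-1),(-1,1)),(.158,.230,.302,.374)):
    A=dict(tcp_pos=mc(a,b,.15),tool_rot=Ro.from_matrix(FL).as_quat()); print(a,b,y); go(lane(y,.08),laneR(),s=A)
E
```

```text
[0.51926772 0.15544567 0.036     ]
[0.001, 0.002, 0.034, -0.002, 0.0, 0.002]
[0.0, 0.003, 0.034, -0.001, 0.0, 0.001]
carry
1 -1 0.158
[-0.042, 0.023, -0.001, 0.0, 0.044, 0.0]
[-0.042, 0.023, -0.002, 0.0, 0.044, 0.0]
[-0.041, 0.024, -0.004, 0.0, 0.043, 0.0]
[-0.042, 0.023, -0.006, 0.0, 0.044, 0.0]
[-0.041, 0.023, -0.008, 0.0, 0.043, 0.0]
[-0.04, 0.023, -0.009, 0.0, 0.044, 0.0]
1 1 0.23
[-0.045, 0.023, -0.004, 0.0, 0.044, 0.0]
[-0.045, 0.023, -0.005, 0.0, 0.044, 0.0]
[-0.044, 0.024, -0.008, 0.0, 0.043, 0.0]
[-0.044, 0.023, -0.009, 0.0, 0.044, 0.0]
[-0.044, 0.023, -0.012, 0.0, 0.043, 0.0]
[-0.043, 0.023, -0.013, 0.0, 0.044, 0.0]
-1 -1 0.302
[-0.022, 0.046, -0.008, 0.0, 0.052, 0.0]
[-0.022, 0.046, -0.009, 0.0, 0.052, 0.0]
[-0.022, 0.046, -0.011, 0.0, 0.053, 0.0]
[-0.021, 0.046, -0.011, 0.0, 0.052, 0.0]
[-0.02, 0.045, -0.013, 0.0, 0.053, 0.0]
-1 1 0.374
[-0.026, 0.046, -0.012, 0.0, 0.052, 0.0]
[-0.025, 0.046, -0.013, 0.0, 0.052, 0.0]
[-0.025, 0.046, -0.014, 0.0, 0.053, 0.0]
[-0.024, 0.046, -0.016, 0.0, 0.052, 0.0]
[-0.023, 0.045, -0.017, 0.0, 0.053, 0.0]
```

apply_moves:
  plan:
    - [0.001,0.002,0.034,-0.002,0,0.002,-0.7]
    - [0,0.003,0.034,-0.001,0,0.001,-0.7]
    - [0,0,0.04,0,0,0,-0.7]
    - [0,0,0.014,0,0,0,-0.7]
    - [0,0,0,0,0,0,-0.7]

```text
t: 24.28
tcp_pos: [0.5219, 0.1531, 0.0368]
tool_rot: [0.69, 0.724, 0.0, 0.001]
force: [0.8, -0.4, 0.9]
finger_gap: 0.853
gripper_force: 0.0
```

```bash
python3 - <<'E'
from h import *
s=sense(); print(s["t"],s["tcp_pos"],mc(1,-1,.036),s["finger_gap"],s["force"])
E
```

```text
24.275 [0.52188615 0.15307579 0.03681849] [0.51926772 0.15544567 0.036     ] 0.8525790074814393 [ 0.83686438 -0.35070619  0.87924512]
```

apply_moves:
  plan:
    - [0.002,-0.002,0.001,0,0,0,-0.7]
    - [0,0,0,0,0,0,1]
    - [0,0,0,0,0,0,1]
    - [0,0,0,0,0,0,1]
    - [0,0,0,0,0,0,1]
    - [0,0,-0.02,0,0,0,1]
    - [0,0,-0.05,0,0,0,1]
    - [0,0,-0.045,0,0,0,1]

```text
t: 25.28
tcp_pos: [0.5196, 0.1561, 0.1537]
tool_rot: [0.689, 0.725, 0.002, 0.002]
force: [1.1, -0.2, -1.7]
finger_gap: 0.644
gripper_force: 54.3
```

apply_moves:
  plan:
    - [-0.042,0.023,-0.001,0,0.044,0,1]
    - [-0.042,0.023,-0.002,0,0.044,0,1]
    - [-0.041,0.024,-0.004,0,0.043,0,1]
    - [-0.042,0.023,-0.006,0,0.044,0,1]
    - [-0.041,0.023,-0.008,0,0.043,0,1]
    - [-0.04,0.023,-0.009,0,0.044,0,1]
    - [0,0,0,0,0,0,1]
    - [0,0,0,0,0,0,1]

```text
t: 26.28
tcp_pos: [0.67, -0.087, 0.1552]
tool_rot: [0.683, 0.718, 0.091, -0.094]
force: [-0.3, -0.5, -1.6]
finger_gap: 0.645
gripper_force: 54.4
```

```bash
python3 - <<'E'
from h import *
lanecheck("n1"); go(lane(.158,.03),laneR(),2)
E
```

```text
26.275 lane x,y,h [-0.0017  0.1593  0.0817] rot [-0.004  0.     0.003] gap 0.64462748902864
190 [[-0.0389, 0.1822], [0.0355, 0.1819]]
210 [[-0.0447, 0.1693], [0.0412, 0.1689]]
230 [[-0.045, 0.1559], [0.0414, 0.1555]]
front 345 [[-0.00174489  0.06511628]]
[-0.001, 0.001, 0.026, 0.001, 0.0, -0.001]
[-0.001, 0.001, 0.026, 0.002, -0.001, -0.001]
```

View pics/n1.png

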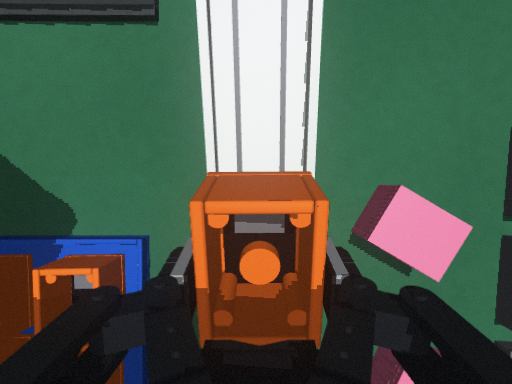

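The new case is held level and centred above the lane.

apply_moves:
  plan:
    - [-0.001,0.001,0.03,0.002,0,-0.001,1]
    - [0,0.001,0.02,0.001,0,-0.001,1]
    - [0,0,0.004,0,0,0,1]
    - [0,0,0,0,0,0,1]
    - [0,0,0,0,0,0,1]

```text
t: 26.95
tcp_pos: [0.6729, -0.0745, 0.1037]
tool_rot: [0.682, 0.719, 0.091, -0.093]
force: [0.0, 0.4, -0.8]
finger_gap: 0.651
gripper_force: 54.4
```

```bash
python3 - <<'E'
from h import *
lanecheck("n1b"); print(sense()["force"]);go(lane(.158,.021),laneR(),1)
E
```

```text
26.95 lane x,y,h [0.0018 0.1579 0.0288] rot [-0.003 -0.001 -0.   ] gap 0.6506112148253236
190 [[-0.0244, 0.197], [0.0276, 0.1969]]
210 [[-0.0284, 0.1879], [0.0316, 0.1879]]
230 [[-0.0282, 0.1785], [0.0318, 0.1784]]
front 345 [[0.00178675 0.1151335 ]]
[-0.18404485  0.16294654 -1.68617679]
[0.0, -0.002, 0.008, 0.003, 0.001, 0.0]
```

apply_moves:
  plan:
    - [0,-0.001,0.005,0.002,0,0,1]
    - [0,-0.001,0.002,0,0,0,1]
    - [0,0,0,0,0,0,1]
    - [0,0,0,0,0,0,-0.5]
    - [0,0,0,0,0,0,-0.5]
    - [0,0,-0.02,0,0,0,-0.5]
    - [0,0,-0.04,0,0,0,-1]
    - [0.01,0,-0.04,0,0,0,-1]

```text
t: 28.0
tcp_pos: [0.6714, -0.09, 0.1974]
tool_rot: [0.683, 0.719, 0.09, -0.094]
force: [0.1, 0.5, 0.0]
finger_gap: 1.002
gripper_force: 0.0
```

```bash
cat >> h.py <<'E'
def rear(name):  # rear-most orange edge in the lane
    s=sense(); im=snapshot("wrist"); cv2.imwrite(f"pics/{name}.png",im[:,:,::-1]); m=mask(im,"orange"); r=np.where(m[:,245:275].sum(1)>10*255)[0]
    print("orange rows",r.min(),r.max(),"lane y top rim if row is rim",onlane([[260,r.min()],[260,r.max()]],s).tolist())
E
python3 - <<'E'
from h import *
rear("n1c"); go(mc(1,1,.12),FL)
E
```

```text
orange rows 172 344 lane y top rim if row is rim [[-0.00025618040519049737, 0.1911235230404625], [-0.00042406516082795946, 0.03465262448508552]]
[0.044, -0.02, 0.024, 0.002, -0.037, 0.0]
[0.045, -0.021, 0.022, 0.002, -0.037, 0.0]
[0.046, -0.02, 0.021, 0.001, -0.037, 0.0]
[0.047, -0.021, 0.019, 0.002, -0.037, 0.0]
[0.047, -0.02, 0.017, 0.001, -0.036, 0.0]
[0.048, -0.02, 0.015, 0.002, -0.037, 0.0]
[0.048, -0.021, 0.014, 0.001, -0.036, 0.001]
```

View pics/n1c.png

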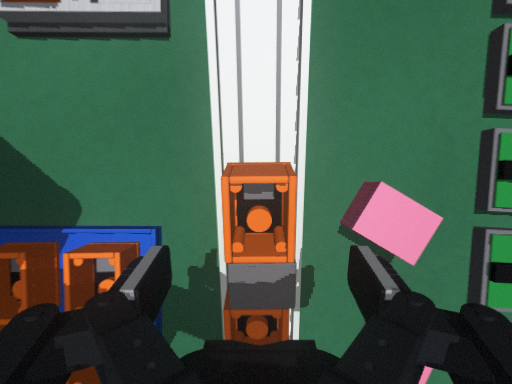

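The first new case sits against the divider (rows 162–262).

apply_moves:
  plan:
    - [0.044,-0.02,0.024,0.002,-0.037,0,-1]
    - [0.045,-0.021,0.022,0.002,-0.037,0,-1]
    - [0.046,-0.02,0.021,0.001,-0.037,0,-1]
    - [0.047,-0.021,0.019,0.002,-0.037,0,-0.7]
    - [0.047,-0.02,0.017,0.001,-0.036,0,-0.7]
    - [0.048,-0.02,0.015,0.002,-0.037,0,-0.7]
    - [0.048,-0.021,0.014,0.001,-0.036,0,-0.7]
    - [0,0,0,0,0,0,-0.7]

```text
t: 29.05
tcp_pos: [0.5069, 0.2487, 0.1146]
tool_rot: [0.685, 0.728, -0.003, -0.006]
force: [0.1, -0.4, -0.7]
finger_gap: 0.854
gripper_force: 0.0
```

apply_moves:
  plan:
    - [0,0,0,0,0,0,-0.7]

```text
t: 29.18
tcp_pos: [0.5105, 0.2453, 0.1152]
tool_rot: [0.687, 0.726, -0.002, -0.005]
force: [0.2, -0.6, -0.2]
finger_gap: 0.852
gripper_force: 0.0
```

```bash
python3 - <<'E'
from h import *
s=sense();print(s["t"],s["tcp_pos"],s["finger_gap"]);go(mc(1,1,.036),FL,2)
im=snapshot("wrist");m=mask(im,"orange")
for c in blobs(m,2000): r=cv2.boundingRect(c);print(r,onz("wrist",[[r[0],r[1]+r[3]/2],[r[0]+r[2],r[1]+r[3]/2]],.068,s).round(4).tolist())
E
```

```text
29.175 [0.51046588 0.24531235 0.11523843] 0.8515356728937544
[-0.001, 0.002, 0.04, -0.005, -0.003, 0.001]
[-0.001, 0.003, 0.039, -0.004, -0.002, 0.001]
(221, 158, 82, 105) [[0.4837, 0.2471, 0.068], [0.5389, 0.2503, 0.068]]
(78, 153, 108, 148) [[0.3861, 0.2294, 0.068], [0.4599, 0.2336, 0.068]]
```

apply_moves:
  plan:
    - [-0.001,0.001,0.04,-0.003,-0.002,0.001,-0.7]
    - [0,0.001,0.035,-0.002,-0.001,0.001,-0.7]
    - [0,0,0.003,0,0,0,-0.7]
    - [0,0,0,0,0,0,-0.7]

```text
t: 29.72
tcp_pos: [0.512, 0.2436, 0.037]
tool_rot: [0.689, 0.725, -0.001, -0.003]
force: [0.7, 0.7, -0.2]
finger_gap: 0.854
gripper_force: 0.0
```

```bash
python3 - <<'E'
from h import *
s=sense();print(s["t"],s["tcp_pos"],s["finger_gap"],s["force"],mc(1,1,.036))
E
```

```text
29.725 [0.51199422 0.2436245  0.03695069] 0.8543834394217105 [ 0.69348479  0.65963651 -0.15771233] [0.5146059 0.2433221 0.036    ]
```

Close, lift, carry to lane y = 0.230.

apply_moves:
  plan:
    - [0,0.001,0.001,0,0,0,-0.7]
    - [0,0,0,0,0,0,1]
    - [0,0,0,0,0,0,1]
    - [0,0,0,0,0,0,1]
    - [0,0,0,0,0,0,1]
    - [0,0,-0.02,0,0,0,1]
    - [0,0,-0.05,0,0,0,1]
    - [0,0,-0.045,0,0,0,1]

```text
t: 30.72
tcp_pos: [0.5119, 0.2445, 0.1512]
tool_rot: [0.688, 0.725, -0.002, -0.003]
force: [-0.3, 0.1, -2.0]
finger_gap: 0.643
gripper_force: 53.7
```

apply_moves:
  plan:
    - [-0.045,0.023,-0.004,0,0.044,0,1]
    - [-0.045,0.023,-0.005,0,0.044,0,1]
    - [-0.044,0.024,-0.008,0,0.043,0,1]
    - [-0.044,0.023,-0.009,0,0.044,0,1]
    - [-0.044,0.023,-0.012,0,0.043,0,1]
    - [-0.043,0.023,-0.013,0,0.044,0,1]
    - [0,0,0,0,0,0,1]
    - [0,0,0,0,0,0,1]

```text
t: 31.72
tcp_pos: [0.6646, -0.0175, 0.17]
tool_rot: [0.683, 0.719, 0.088, -0.099]
force: [-0.2, 0.8, -1.0]
finger_gap: 0.65
gripper_force: 55.5
```

```bash
python3 - <<'E'
from h import *
lanecheck("n2"); go(lane(.230,.03),laneR(),2)
E
```

```text
31.725 lane x,y,h [-0.0035  0.2305  0.078 ] rot [0.008 0.003 0.003] gap 0.6504805962909609
190 [[-0.0398, 0.2545], [0.0325, 0.2544]]
210 [[-0.0466, 0.2418], [0.0387, 0.2417]]
230 [[-0.0463, 0.2286], [0.0389, 0.2286]]
front 345 [[-0.00391563  0.14017173]]
[-0.001, 0.002, 0.024, -0.004, -0.001, -0.001]
[0.0, 0.002, 0.024, -0.005, -0.002, -0.001]
```

apply_moves:
  plan:
    - [-0.001,0.002,0.03,-0.004,-0.001,-0.001,1]
    - [0,0.001,0.018,-0.004,-0.001,0,1]
    - [0,0,0.003,0,0,0,1]
    - [0,0,0,0,0,0,1]
    - [0,0,0,0,0,0,1]

```text
t: 32.4
tcp_pos: [0.6682, -0.0052, 0.1222]
tool_rot: [0.683, 0.719, 0.091, -0.093]
force: [0.4, -0.6, -0.9]
finger_gap: 0.65
gripper_force: 55.6
```

```bash
python3 - <<'E'
from h import *
lanecheck("n2b"); print(sense()["force"]);go(lane(.230,.021),laneR(),1)
E
```

```text
32.4 lane x,y,h [0.0008 0.2298 0.0287] rot [-0.003 -0.001  0.   ] gap 0.6498048988980203
190 [[-0.025, 0.2689], [0.0261, 0.2688]]
210 [[-0.0298, 0.2599], [0.031, 0.2598]]
230 [[-0.0296, 0.2505], [0.0312, 0.2504]]
front 345 [[0.0007351 0.1871629]]
[-0.23094722  0.0622746  -2.37139681]
[0.0, -0.001, 0.008, 0.003, 0.001, -0.001]
```

apply_moves:
  plan:
    - [0,-0.001,0.005,0.002,0,0,1]
    - [0,0,0.002,0,0,0,1]
    - [0,0,0,0,0,0,1]
    - [0,0,0,0,0,0,-0.5]
    - [0,0,0,0,0,0,-0.5]
    - [0,0,-0.02,0,0,0,-0.5]
    - [0,0,-0.04,0,0,0,-1]
    - [0.01,0,-0.04,0,0,0,-1]

```text
t: 33.45
tcp_pos: [0.6677, -0.0209, 0.2157]
tool_rot: [0.683, 0.719, 0.09, -0.094]
force: [-0.8, -0.4, -0.4]
finger_gap: 1.0
gripper_force: 0.0
```

```bash
python3 - <<'E'
from h import *
rear("n2c"); go(mc(-1,-1,.13),FL)
E
```

```text
orange rows 163 335 lane y top rim if row is rim [[-0.00015923712462763447, 0.2695245557415305], [-0.00046973116843213925, 0.11617523715700824]]
[0.026, -0.039, 0.022, 0.002, -0.043, 0.0]
[0.027, -0.039, 0.022, 0.002, -0.043, 0.0]
[0.027, -0.039, 0.02, 0.002, -0.043, 0.0]
[0.029, -0.039, 0.019, 0.002, -0.043, 0.0]
[0.029, -0.038, 0.018, 0.002, -0.043, 0.0]
[0.03, -0.039, 0.016, 0.002, -0.043, -0.001]
```

apply_moves:
  plan:
    - [0.026,-0.039,0.022,0.002,-0.043,0,-1]
    - [0.027,-0.039,0.022,0.002,-0.043,0,-1]
    - [0.027,-0.039,0.02,0.002,-0.043,0,-0.7]
    - [0.029,-0.039,0.019,0.002,-0.043,0,-0.7]
    - [0.029,-0.038,0.018,0.002,-0.043,0,-0.7]
    - [0.03,-0.039,0.016,0.002,-0.043,-0.001,-0.7]
    - [0,0,0,0,0,0,-0.7]
    - [0,0,0,0,0,0,-0.7]

```text
t: 34.5
tcp_pos: [0.4263, 0.1524, 0.1258]
tool_rot: [0.687, 0.726, -0.002, -0.004]
force: [0.8, -0.5, 0.1]
finger_gap: 0.851
gripper_force: 0.0
```

```bash
python3 - <<'E'
from h import *
s=sense();print(s["t"],s["tcp_pos"],s["finger_gap"]);go(mc(-1,-1,.036),FL,2)
im=snapshot("wrist");m=mask(im,"orange")
for c in blobs(m,2000): r=cv2.boundingRect(c);print(r,onz("wrist",[[r[0],r[1]+r[3]/2],[r[0]+r[2],r[1]+r[3]/2]],.068,s).round(4).tolist())
E
```

```text
34.5 [0.42632019 0.15242433 0.12583829] 0.851492640945992
[-0.001, 0.002, 0.045, -0.004, -0.002, 0.001]
[-0.001, 0.002, 0.045, -0.005, -0.002, 0.001]
(219, 150, 81, 106) [[0.3968, 0.1557, 0.068], [0.4539, 0.159, 0.068]]
(213, 13, 94, 124) [[0.3918, 0.24, 0.068], [0.4502, 0.2431, 0.068]]
```

apply_moves:
  plan:
    - [-0.001,0.001,0.045,-0.003,-0.002,0.001,-0.7]
    - [0,0,0.041,-0.002,-0.001,0.001,-0.7]
    - [0,0,0.003,0,0,0,-0.7]
    - [0,0,0,0,0,0,-0.7]

```text
t: 35.05
tcp_pos: [0.4261, 0.151, 0.0364]
tool_rot: [0.689, 0.725, -0.002, -0.002]
force: [-0.2, 0.6, 0.1]
finger_gap: 0.85
gripper_force: 0.0
```

```bash
python3 - <<'E'
from h import *
s=sense();print(s["t"],s["tcp_pos"],s["finger_gap"],s["force"],mc(-1,-1,.036))
E
```

```text
35.05 [0.42606043 0.15098098 0.03636428] 0.8501314079303032 [-0.17318194  0.63239008  0.14213797] [0.4293941 0.1506779 0.036    ]
```

apply_moves:
  plan:
    - [0,0.002,0,0,0,0,-0.7]
    - [0,0,0,0,0,0,1]
    - [0,0,0,0,0,0,1]
    - [0,0,0,0,0,0,1]
    - [0,0,0,0,0,0,1]
    - [0,0,-0.02,0,0,0,1]
    - [0,0,-0.05,0,0,0,1]
    - [0,0,-0.045,0,0,0,1]

```text
t: 36.05
tcp_pos: [0.4272, 0.1516, 0.1525]
tool_rot: [0.688, 0.725, -0.002, -0.003]
force: [0.8, -0.4, -1.3]
finger_gap: 0.647
gripper_force: 53.6
```

apply_moves:
  plan:
    - [-0.022,0.046,-0.008,0,0.052,0,1]
    - [-0.022,0.046,-0.009,0,0.052,0,1]
    - [-0.022,0.046,-0.011,0,0.053,0,1]
    - [-0.021,0.046,-0.011,0,0.052,0,1]
    - [-0.02,0.045,-0.013,0,0.053,0,1]
    - [0,0,0,0,0,0,1]
    - [0,0,0,0,0,0,1]

```text
t: 36.92
tcp_pos: [0.6609, 0.0517, 0.1893]
tool_rot: [0.683, 0.719, 0.087, -0.098]
force: [-0.4, -0.7, -1.4]
finger_gap: 0.65
gripper_force: 53.8
```

```bash
python3 - <<'E'
from h import *
lanecheck("n3"); go(lane(.302,.03),laneR(),2)
E
```

```text
36.925 lane x,y,h [-0.0035  0.3025  0.0787] rot [0.009 0.001 0.003] gap 0.6497154836982085
190 [[-0.0399, 0.3262], [0.0321, 0.3261]]
210 [[-0.0462, 0.3135], [0.0388, 0.3135]]
230 [[-0.0465, 0.3002], [0.0384, 0.3003]]
front 345 [[-0.00387318  0.21133072]]
[-0.001, 0.002, 0.024, -0.005, -0.001, -0.001]
[0.0, 0.002, 0.024, -0.005, 0.0, -0.001]
```

View pics/n2c.png

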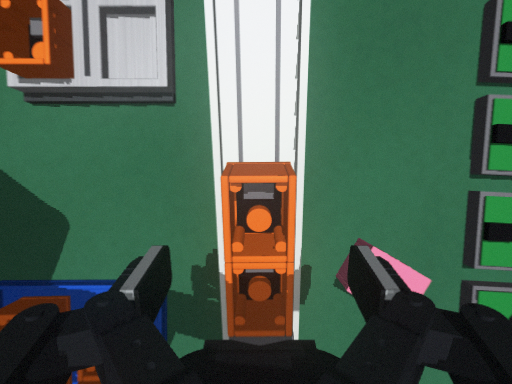

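New2 and new1 are closed up. I'll lower the third.

apply_moves:
  plan:
    - [-0.001,0.002,0.03,-0.004,-0.001,-0.001,1]
    - [0,0.001,0.018,-0.004,-0.001,0,1]
    - [0,0,0.004,0,0,0,1]
    - [0,0,0,0,0,0,1]
    - [0,0,0,0,0,0,1]

```text
t: 37.6
tcp_pos: [0.6648, 0.0642, 0.1402]
tool_rot: [0.683, 0.719, 0.09, -0.093]
force: [0.5, -0.5, -0.6]
finger_gap: 0.642
gripper_force: 53.8
```

```bash
python3 - <<'E'
from h import *
lanecheck("n3b"); print(sense()["force"]);go(lane(.302,.021),laneR(),1)
E
```

```text
37.6 lane x,y,h [0.0011 0.3016 0.0281] rot [-0.003 -0.001  0.001] gap 0.6415305255723922
190 [[-0.0241, 0.3408], [0.0263, 0.3407]]
210 [[-0.0289, 0.3319], [0.0311, 0.3317]]
230 [[-0.0292, 0.3225], [0.0309, 0.3224]]
front 345 [[0.001029   0.25940741]]
[ 0.93121957  0.41118005 -1.19025767]
[0.001, -0.001, 0.007, 0.003, 0.002, -0.001]
```

apply_moves:
  plan:
    - [0,-0.001,0.005,0.002,0,0,1]
    - [0,0,0.001,0,0,0,1]
    - [0,0,0,0,0,0,1]
    - [0,0,0,0,0,0,-0.5]
    - [0,0,0,0,0,0,-0.5]
    - [0,0,-0.02,0,0,0,-0.5]
    - [0,0,-0.04,0,0,0,-1]
    - [0.01,0,-0.04,0,0,0,-1]

```text
t: 38.65
tcp_pos: [0.6642, 0.0488, 0.2333]
tool_rot: [0.683, 0.719, 0.089, -0.095]
force: [0.2, -0.5, 0.3]
finger_gap: 1.0
gripper_force: 0.0
```

```bash
python3 - <<'E'
from h import *
rear("n3c"); go(mc(-1,1,.13),FL)
E
```

```text
orange rows 163 344 lane y top rim if row is rim [[-0.00014769393842198282, 0.34168855314032637], [-0.0005493833799469102, 0.1794624700501139]]
[0.028, -0.039, 0.026, 0.002, -0.043, 0.0]
[0.029, -0.039, 0.025, 0.002, -0.043, 0.0]
[0.03, -0.039, 0.024, 0.001, -0.043, 0.0]
[0.031, -0.039, 0.022, 0.002, -0.043, 0.0]
[0.032, -0.038, 0.021, 0.001, -0.043, 0.0]
[0.033, -0.039, 0.02, 0.002, -0.044, -0.001]
```

apply_moves:
  plan:
    - [0.028,-0.039,0.026,0.002,-0.043,0,-1]
    - [0.029,-0.039,0.025,0.002,-0.043,0,-1]
    - [0.03,-0.039,0.024,0.001,-0.043,0,-0.7]
    - [0.031,-0.039,0.022,0.002,-0.043,0,-0.7]
    - [0.032,-0.038,0.021,0.001,-0.043,0,-0.7]
    - [0.033,-0.039,0.02,0.002,-0.044,-0.001,-0.7]
    - [0,0,0,0,0,0,-0.7]
    - [0,0,0,0,0,0,-0.7]

```text
t: 39.7
tcp_pos: [0.4215, 0.2398, 0.1255]
tool_rot: [0.687, 0.726, -0.002, -0.004]
force: [0.0, 0.4, -0.8]
finger_gap: 0.856
gripper_force: 0.0
```

```bash
python3 - <<'E'
from h import *
s=sense();print(s["t"],s["tcp_pos"],s["finger_gap"]);go(mc(-1,1,.036),FL,2)
im=snapshot("wrist");m=mask(im,"orange")
for c in blobs(m,2000): r=cv2.boundingRect(c);print(r,onz("wrist",[[r[0],r[1]+r[3]/2],[r[0]+r[2],r[1]+r[3]/2]],.068,s).round(4).tolist())
E
```

```text
39.7 [0.42145668 0.23984648 0.125492  ] 0.855912016780602
[-0.001, 0.002, 0.045, -0.004, -0.001, 0.001]
[-0.001, 0.002, 0.044, -0.005, -0.001, 0.001]
(219, 151, 79, 105) [[0.392, 0.2427, 0.068], [0.4476, 0.246, 0.068]]
```

apply_moves:
  plan:
    - [-0.001,0.001,0.045,-0.003,-0.002,0.001,-0.7]
    - [0,0,0.041,-0.002,-0.001,0.001,-0.7]
    - [0,0,0.003,0,0,0,-0.7]
    - [0,0,0,0,0,0,-0.7]

```text
t: 40.25
tcp_pos: [0.4221, 0.238, 0.0367]
tool_rot: [0.689, 0.725, -0.002, -0.001]
force: [0.2, 0.2, 0.0]
finger_gap: 0.848
gripper_force: 0.0
```

apply_moves:
  plan:
    - [0,0.002,0,0,0,0,-0.7]
    - [0,0,0,0,0,0,1]
    - [0,0,0,0,0,0,1]
    - [0,0,0,0,0,0,1]
    - [0,0,0,0,0,0,1]
    - [0,0,-0.02,0,0,0,1]
    - [0,0,-0.05,0,0,0,1]
    - [0,0,-0.045,0,0,0,1]

```text
t: 41.25
tcp_pos: [0.423, 0.2388, 0.1528]
tool_rot: [0.688, 0.725, -0.003, -0.002]
force: [0.8, 0.8, -1.8]
finger_gap: 0.648
gripper_force: 53.8
```

apply_moves:
  plan:
    - [-0.026,0.046,-0.012,0,0.052,0,1]
    - [-0.025,0.046,-0.013,0,0.052,0,1]
    - [-0.025,0.046,-0.014,0,0.053,0,1]
    - [-0.024,0.046,-0.016,0,0.052,0,1]
    - [-0.023,0.045,-0.017,0,0.053,0,1]
    - [0,0,0,0,0,0,1]
    - [0,0,0,0,0,0,1]

```text
t: 42.12
tcp_pos: [0.6579, 0.1207, 0.2083]
tool_rot: [0.683, 0.719, 0.087, -0.097]
force: [-0.7, 0.3, -1.6]
finger_gap: 0.647
gripper_force: 54.0
```

```bash
python3 - <<'E'
from h import *
lanecheck("n4"); go(lane(.374,.03),laneR(),2)
E
```

```text
42.125 lane x,y,h [-0.0028  0.3741  0.0792] rot [ 0.008 -0.001  0.003] gap 0.647253206081746
190 [[-0.0399, 0.3976], [0.0335, 0.3976]]
210 [[-0.0456, 0.3849], [0.039, 0.3848]]
230 [[-0.0459, 0.3716], [0.0392, 0.3716]]
front 345 [[-0.00322031  0.28221039]]
[0.0, 0.002, 0.024, -0.004, 0.0, -0.001]
[-0.001, 0.002, 0.025, -0.004, 0.001, -0.001]
```

apply_moves:
  plan:
    - [0,0.002,0.03,-0.004,0,-0.001,1]
    - [0,0.001,0.018,-0.004,0,0,1]
    - [0,0,0.004,0,0,0,1]
    - [0,0,0,0,0,0,1]
    - [0,0,0,0,0,0,1]

```text
t: 42.8
tcp_pos: [0.6616, 0.1345, 0.1595]
tool_rot: [0.683, 0.719, 0.091, -0.093]
force: [0.3, 0.5, -1.6]
finger_gap: 0.649
gripper_force: 54.0
```

```bash
python3 - <<'E'
from h import *
lanecheck("n4b"); print(sense()["force"]);go(lane(.374,.021),laneR(),1)
E
```

```text
42.8 lane x,y,h [0.0015 0.3746 0.0286] rot [-0.004 -0.001  0.001] gap 0.648936112730752
210 [[-0.0286, 0.4047], [0.0313, 0.4046]]
230 [[-0.0284, 0.3953], [0.0315, 0.3951]]
front 345 [[0.00149337 0.33197631]]
[-0.45661648  0.10510155 -1.28089906]
[0.0, -0.002, 0.008, 0.004, 0.001, -0.001]
```

apply_moves:
  plan:
    - [-0.001,-0.001,0.005,0.002,0,0,1]
    - [0,0,0.002,0,0,0,1]
    - [0,0,0,0,0,0,1]
    - [0,0,0,0,0,0,-0.5]
    - [0,0,0,0,0,0,-0.5]
    - [0,0,-0.02,0,0,0,-0.5]
    - [0,0,-0.04,0,0,0,-1]
    - [-0.01,0,-0.05,0,0,0,-1]

```text
t: 43.85
tcp_pos: [0.6618, 0.0972, 0.2571]
tool_rot: [0.682, 0.719, 0.089, -0.095]
force: [1.4, -0.7, -0.3]
finger_gap: 1.0
gripper_force: 0.0
```

apply_moves:
  plan:
    - [-0.02,-0.05,-0.03,0,0,0,-1]
    - [-0.02,-0.05,-0.02,0,0,0,-1]
    - [0,-0.05,-0.02,0,0,0,-1]
    - [0,0,0,0,0,0,-1]
    - [0,0,0,0,0,0,-1]
    - [0,0,0,0,0,0,-1]
    - [0,0,0,0,0,0,-1]
    - [0,0,0,0,0,0,-1]

```text
t: 44.85
tcp_pos: [0.5156, 0.033, 0.3119]
tool_rot: [0.683, 0.719, 0.089, -0.095]
force: [-0.2, 0.2, -0.1]
finger_gap: 0.999
gripper_force: 0.0
```

```bash
python3 - <<'E'
from h import *
im=np.vstack([cv2.resize(snapshot(n)[a:b,c:d],(700,290),interpolation=cv2.INTER_CUBIC) for n,a,b,c,d in(("top",130,280,110,400),("scene",90,280,130,420))]); cv2.imwrite("pics/fin.png",im[:,:,::-1]); print(sense()["t"],sense()["tcp_pos"])
E
```

```text
44.95 [0.5154073  0.03290842 0.31204062]
```

View pics/fin.png

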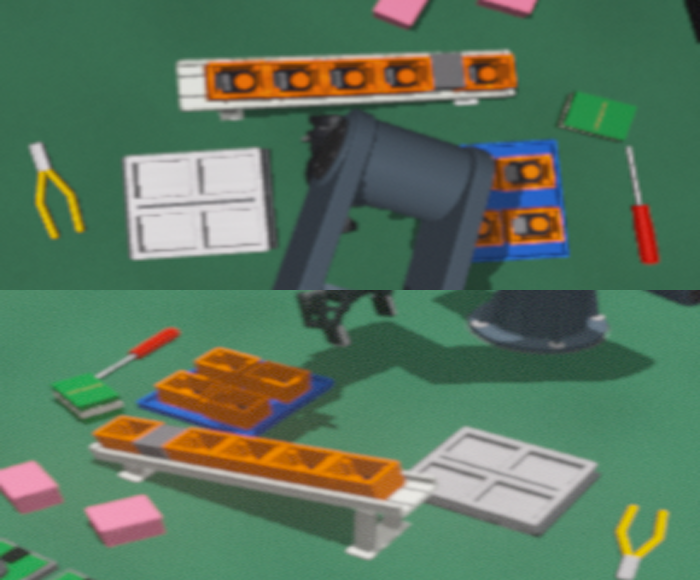

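The lane holds old5, then the divider, then the four new cases, all closed up. The four old cases lie in the tray, the mould is empty, and the pliers, screwdriver and carton have not moved.

```bash
python3 -c "
from station import *
print(sign_off())"
```

```text
the job is handed in; nothing more can be done
None
```

The job is done and handed in at about 45 s: the four oldest cases are in the tray, and old5, the divider and all four new cases are closed up in the lane in that order.

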